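Break down the soapstone stacks onto the holding boards

ROBOT

A 6-joint arm with a two-finger parallel gripper is mounted at the origin on the work surface. World frame = base frame: x ahead of the robot, y to its left, z up, the work surface at z = 0. Lengths are in mm, angles in rad, forces in N, time in s.
With the tool pointing down it reaches from about 325 to 775 mm from the base axis. Payload 9.3 kg.
Tool frame: the origin (TCP) lies between the finger pads; the fingertips stand 14 mm ahead of it and the grasp point (between the pads) lies 5 mm behind it; y points along the fingers, x is the direction in which the jaws open and shut, and the axes are right-handed (so a half turn about y gives the same grasp; the last joint's range is limited). The gripper opens to 85 mm and grips with 20 to 120 N. Pads are 22 mm wide; open, the fingers measure 114 mm over their backs; the gripper's body (76 mm by 85 mm) begins 54 mm behind the grasp point. The pads swing forward as they close: fully open they stand 13 mm farther back than shut.
Start: joints at [-1.343, 0.259, 0.021, 1.334, 0, 1.418], TCP at [204.408, -510.602, 245.279] pointing down, gripper open.
Joint ranges: [-3.04, 3.04], [-0.91, 1.82], [-1.04, 1.36], [-1.92, 1.95], [-1.52, 1.45], [-3.14, 3.14]. Speed limits (rad/s): [2.22, 2.22, 2.79, 3.14, 3.14, 3.14].

INTERFACE

Orientations are given as a 3x3 rotation matrix whose columns are the frame's x, y, z axes.
In Python, from cell import bot gives the robot as it stands.
- The arm moves only by the tool play_rows, never from a script. Its argument "commands" is a list of rows, each a list of 3 entries, a list of its own where there are three numbers: the opening, from -1 (shut) to 1 (fully open), so that 0 is half open, then the shift along the tool's x, y, z normalised to -1 to 1, where 1 is 400 mm, then the turn, a rotation vector about the tool's x, y, z normalised to -1 to 1, where 1 is pi rad. In form: [[fingers, [dx, dy, dz], [wx, wy, wz]], ...]. A call has exactly 5 rows; each row is the pose to reach, as a shift and turn from the pose commanded when the call began, along the tool's axes at that moment, turning the shorter way round; what a row does not reach only later rows make up. A row lasts 1/8 s, in which the tool goes at most 62.5 mm and 10.7 degrees, less where a joint would pass 70% of its speed; a pose out of reach is approached as far as the arm can. A call with a number of a shift or a turn outside -1 to 1 is refused whole. A call with a gripper value outside its range is refused whole. The fingers move at their own pace and stop on an object; the grip force is fixed at half the most. Time passes only in rows, so rows that repeat a pose let the fingers close, or fill a call up. It gives the time, the measured TCP pose, the force and the opening at its end, in the units of the state.
- bot.get_obs(): the state, without advancing time (a new reading comes with each control period).
- bot.camera(name): name is "scene" or "side" or "wrist"; returns a dict with "pixels" (400x640x3 uint8, red, green, blue), "z_map" (400x640 float32, mm along the optical axis (not along the pixel's ray), 0 where there is no reading), "camera_matrix" (3x3 intrinsics, pixels), "cam_to_world" (4x4, takes a point from camera to world coordinates). Camera axes: x right, y up, looking along -z (the intrinsics and any distortion apply to the point x, -y, -z); pixel columns grow to the right and rows downward; lengths in mm; the calibration is good to about 2 mm. A picture is of the moment at which its call begins.
- bot.job_done(): hands the job in, once; it reports no verdict.
The state is a dict: "time": time; "q": joint angles; "joint_velocities": joint speeds; "joint_efforts": joint torques, N m; "tcp_pos": TCP position; "orientation": TCP orientation; "contact_force": force on the tool from outside, world axes, zero at the start; "torque": the same for the moment, N m; "gripper_width": finger opening in mm.
Only numpy, scipy, OpenCV 4.12 (cv2) and the standard library are available. Lean on these libraries where they do the work, as an engineer would, in place of code of your own. Each camera call takes 0.05 s, during which the arm holds its last target. There are 200 camera calls.

TASK

Take the two stacks of soapstone apart and get the stones ready for the carvers: lay each sawn blank flat on the holding board made for its outline, down inside the battens (oblong, long bar, square, and the round one in its round collar), and stand the half-roughed owl upright in the middle of the log slice. Soapstone chips easily, so set every stone down and let go, and do not drop one or knock one off its stack.

Things in the scene. Friction and masses are not known exactly. Their poses are not given: they have to be found in the camera images.
- slab: Sawn pinkish soapstone, the wide oblong blank (for a box): 95 mm long (its x) by 62 mm wide (its y) by 40 mm high, about 0.64 kg. At the start it lies flat on the bench as the bottom stone of one stack (either the round blank and the owl, or the square blank, stand on it). Origin: centre of its underside, z up.
- bar: Sawn pinkish soapstone, the long narrow bar blank: 120 mm long (its x) by 36 mm wide (its y) by 40 mm high, about 0.47 kg. At the start it lies flat on the bench as the bottom stone of the other stack. Origin: centre of its underside, z up.
- disc: Sawn pinkish soapstone, the round blank (for a dish): 64 mm in diameter, 38 mm high, about 0.33 kg. At the start it lies flat on top of the oblong blank or the bar, with the owl standing on it. Origin: centre of its underside, z up.
- block: Sawn pinkish soapstone, the square blank: 50 by 50 mm (sides along its x and y), 40 mm high, about 0.27 kg. At the start it lies flat on top of the bar or the oblong blank, whichever does not carry the round one. Origin: centre of its underside, z up.
- owl: Half-roughed soapstone owl figure, round straight body 44 mm in diameter, 78 mm high to the crown (ear tufts to 88 mm), face discs and beak towards its -x, about 0.30 kg. It may be gripped round the body from any side. At the start it stands on the round blank, on top of that stack. Origin: centre of its underside, z up.
- slab_board: Fixed cypress holding board lying on the bench, base 14 mm thick (the stone rests on its upper face, 14 mm above the board's underside), with wooden battens 8 mm high and 12 mm wide nailed on all round, their tops 22 mm above the bench. The space inside the battens is 110 mm (its x) by 77 mm (its y): the place of the oblong blank. Outside 134 by 101 mm. Origin: centre of its underside, z up.
- bar_board: Fixed cypress holding board lying on the bench, base 14 mm thick (the stone rests on its upper face, 14 mm above the board's underside), with wooden battens 8 mm high and 12 mm wide nailed on all round, their tops 22 mm above the bench. The space inside the battens is 135 mm (its x) by 51 mm (its y): the place of the long bar. Outside 159 by 75 mm. Origin: centre of its underside, z up.
- disc_board: Fixed cypress holding board lying on the bench, base 14 mm thick (the stone rests on its upper face, 14 mm above the board's underside), with an 8 mm wooden collar nailed on, its top 22 mm above the bench. The round opening in the collar is 80 mm in diameter: the place of the round blank. Outside 110 by 110 mm. Origin: centre of its underside, z up.
- block_board: Fixed cypress holding board lying on the bench, base 14 mm thick (the stone rests on its upper face, 14 mm above the board's underside), with wooden battens 8 mm high and 12 mm wide nailed on all round, their tops 22 mm above the bench. The space inside the battens is 65 by 65 mm (sides along its x and y): the place of the square blank. Outside 89 by 89 mm. Origin: centre of its underside, z up.
- log_slice: Fixed slice of a cypress log with dark bark, a flat disc 110 mm in diameter with its pale sawn top 30 mm above the bench: the place of the owl. Origin: centre of its underside, z up.
Not all that is in view belongs to the job. What is shaped like the disc but red is not meant. What is shaped like the log_slice but red is not meant.

How it is judged (in metres and radians):
At the end, for the whole second after the job is handed in: Each blank lies flat on the base of its own board inside the battens or collar (underside within 3 mm of the base, centre within 12 mm, level within 0.05 rad); the owl stands upright on the log slice, foot within 15 mm of its centre; all five are at rest (horizontal distance between slab and slab_board below 0.012 m and z of slab in the frame of slab_board between 0.011 and 0.017 m and angle between each of slab, bar, disc, block, owl's own z axis and vertical below 0.05 rad and linear speed of each of slab, bar, disc, block, owl below 0.02 m/s and angular speed of each of slab, bar, disc, block, owl below 0.2 rad/s and horizontal distance between bar and bar_board below 0.012 m and z of bar in the frame of bar_board between 0.011 and 0.017 m and horizontal distance between disc and disc_board below 0.012 m and z of disc in the frame of disc_board between 0.011 and 0.017 m and horizontal distance between block and block_board below 0.012 m and z of block in the frame of block_board between 0.011 and 0.017 m and horizontal distance between owl and log_slice below 0.015 m and z of owl in the frame of log_slice between 0.027 and 0.033 m); the robot touches nothing.
It fails at once if the oblong blank is dropped or knocked down: moving faster than 0.7 m/s with the fingers off it (a free fall of about 25 mm) (linear speed of slab above 0.7 m/s and contact force between the fingers and slab below 0.1 N).
It fails at once if the long bar blank is dropped or knocked down: moving faster than 0.7 m/s with the fingers off it (a free fall of about 25 mm) (linear speed of bar above 0.7 m/s and contact force between the fingers and bar below 0.1 N).
It fails at once if the round blank is dropped or knocked down: moving faster than 0.7 m/s with the fingers off it (a free fall of about 25 mm) (linear speed of disc above 0.7 m/s and contact force between the fingers and disc below 0.1 N).
It fails at once if the square blank is dropped or knocked down: moving faster than 0.7 m/s with the fingers off it (a free fall of about 25 mm) (linear speed of block above 0.7 m/s and contact force between the fingers and block below 0.1 N).
It fails at once if the owl is dropped or knocked down: moving faster than 0.7 m/s with the fingers off it (a free fall of about 25 mm) (linear speed of owl above 0.7 m/s and contact force between the fingers and owl below 0.1 N).
It also fails if it takes over 134 s, if anything falls off the work surface, if the arm or the gripper's body presses on something with over 40 N, if the wrist force passes 120 N, or if a joint passes its speed limit or range.

## Working session

There is one attempt and no reset: what is moved stays moved. The work goes in short steps, Python scripts to look and compute and a tool call to move; the robot and the scene stay as the last step left them, time stands still between calls to the robot, and variables do not carry over. Pictures are saved under pics/ and viewed, about 12 in all and at most 16, crops included, and the job is handed in when it is done.

Besides the shell and the picture viewer there is one more tool, called as a command line: name --argument value ..., lists and objects as JSON in quotes. play_rows: Moves the arm, as the interface text tells. Its arguments: {"type":"object","properties":{"commands":{"type":"array","items":{"type":"array"}}},"required":["commands"]}

```bash
ls; mkdir -p pics; python3 - <<'E'
from cell import bot
import cv2,numpy as np
o=bot.get_obs();print(o)
for n in("scene","side"):
    c=bot.camera(n);cv2.imwrite(f"pics/{n}0.png",c["pixels"][:,:,::-1]);np.savez(f"pics/{n}0.npz",**c)
    print(n,c["camera_matrix"],c["cam_to_world"])
E
```

```text
pics
{'time': 0.0, 'q': array([-1.34259147e+00,  2.59173148e-01,  2.07628036e-02,  1.33371700e+00,
        1.15811505e-08,  1.41818333e+00]), 'joint_velocities': array([-6.81431249e-05, -5.65696767e-04,  3.64841737e-04,  1.42887370e-03,
       -1.04242835e-03, -1.69245512e-04]), 'joint_efforts': array([ 6.89133940e-04, -5.55644095e+01,  3.44518876e+01,  1.35726194e-02,
       -1.47888845e-04, -1.21176234e-05]), 'tcp_pos': array([ 204.35111427, -510.33675485,  244.67692242]), 'orientation': array([[ 3.71679662e-01, -3.01103382e-04,  9.28360996e-01],
       [-9.28360113e-01,  1.29651021e-03,  3.71679728e-01],
       [-1.31554354e-03, -9.99999114e-01,  2.02354107e-04]]), 'contact_force': array([0.16041067, 0.1722421 , 0.03031901]), 'torque': array([ 0.0307041 ,  0.0111575 , -0.02275753]), 'gripper_width': 85.06272284437969}
scene [[513.03778257   0.         322.19794579]
 [  0.         513.03778257 206.32426283]
 [  0.           0.           1.        ]] [[-9.08351025e-02 -8.00899421e-01  5.91869159e-01  1.46061985e+03]
 [ 9.95737929e-01 -8.25717002e-02  4.10839618e-02  8.82669887e+01]
 [ 1.59675215e-02  5.93078436e-01  8.04986340e-01  1.25211776e+03]
 [ 0.00000000e+00  0.00000000e+00  0.00000000e+00  1.00000000e+00]]
side [[442.30033617   0.         321.42663395]
 [  0.         442.30033617 200.8805718 ]
 [  0.           0.           1.        ]] [[-9.88510633e-01  1.13681627e-01 -9.96153359e-02  4.38178715e+02]
 [-1.50339959e-01 -6.71277626e-01  7.25799039e-01  1.05629095e+03]
 [ 1.56404695e-02  7.32436233e-01  6.80655963e-01  1.02981647e+03]
 [ 0.00000000e+00  0.00000000e+00  0.00000000e+00  1.00000000e+00]]
```

View pictures.

View pics/scene0.png

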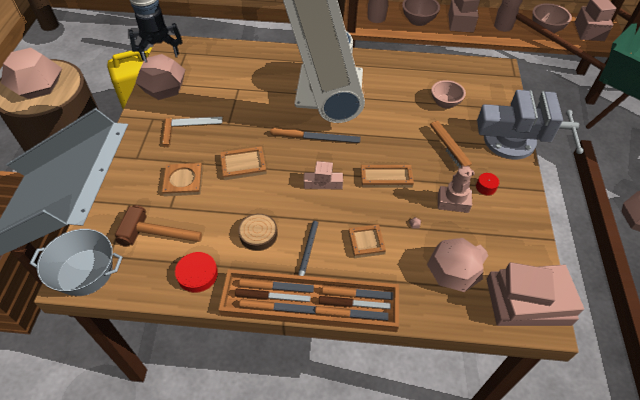

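View pics/side0.png

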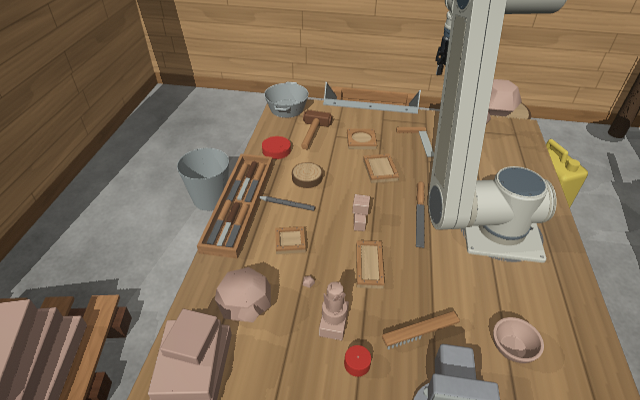

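Scene view: candidates. Stack A (323,177) is the square on the bar; stack B (458,190) is owl/disc/slab. Boards: disc (182,178), slab (242,162), bar (387,175), block (366,240); log slice (257,230). Red lookalikes at (488,183) and (196,271), and loose pink stones at (458,262), (415,223) and (535,290), are not wanted.

```bash
cat > h.py <<'E'
import numpy as np,cv2
def cloud(c):
    K=c["camera_matrix"];T=c["cam_to_world"];z=c["z_map"].astype(float)
    v,u=np.mgrid[:z.shape[0],:z.shape[1]]
    p=np.stack([(u-K[0,2])*z/K[0,0],-(v-K[1,2])*z/K[1,1],-z],-1)
    w=p@T[:3,:3].T+T[:3,3]; w[z<=0]=np.nan
    return w
def rects(w,c,lo,hi,box=None,pink=None,minn=30):
    m=(w[...,2]>lo)&(w[...,2]<hi)&(w[...,0]>250)&(w[...,0]<900)&(abs(w[...,1])<650)
    if box: m&=(w[...,0]>box[0])&(w[...,0]<box[1])&(w[...,1]>box[2])&(w[...,1]<box[3])
    n,l,s,ce=cv2.connectedComponentsWithStats(m.astype(np.uint8),connectivity=8)
    out=[]
    for i in range(1,n):
        if s[i,4]<minn: continue
        P=w[l==i]; r=cv2.minAreaRect(P[:,:2].astype(np.float32))
        out.append((ce[i].round(),s[i,4],np.round(r[0],1),np.round(r[1],1),round(r[2],1),np.round(np.median(P[:,2]),1)))
    return out
E
python3 - <<'E'
from h import *
for n in("scene","side"):
    c=dict(np.load(f"pics/{n}0.npz"));w=cloud(c)
    print(n,"noise",np.nanstd(w[215:222,300:304,2]) )
    for lo,hi in((10,27),(25,36),(34,48),(60,90),(145,175)):
        print(lo,hi)
        for r in rects(w,c,lo,hi): print("  ",*r)
E
```

```text
scene noise 3.073454003524089
10 27
   [167. 133.] 145 [ 302.8 -516.7] [109.5  22.6] 9.3 15.1
   [315. 136.] 504 [264.5 -25.8] [ 28.9 301.7] 0.1 16.1
   [508. 151.] 223 [269.8 603.3] [39.  91.7] 0.5 17.9
   [243. 162.] 1030 [ 401.7 -242.1] [110.8 134.2] 16.5 17.0
   [453. 156.] 45 [309.4 429.8] [88.   9.1] 29.8 16.4
   [182. 178.] 1036 [ 488.6 -416. ] [121.3 111.7] 9.9 19.0
   [387. 175.] 1018 [409.6 215.4] [ 85.7 160.2] 5.0 17.9
   [485. 189.] 82 [432.1 518.6] [63.4 33.5] 62.3 17.7
   [323. 186.] 135 [474.4  20.7] [ 11.7 117.2] 5.1 18.8
   [454. 207.] 116 [516.7 417.8] [95.6 19.2] 79.4 17.6
   [415. 222.] 71 [577.1 303.4] [29.3 30.5] 10.7 15.5
   [308. 248.] 323 [698.2  -0.9] [ 17.9 184.8] 83.1 16.5
   [367. 240.] 876 [658.4 163.1] [95.8 91. ] 14.2 18.1
   [146. 237.] 173 [ 706.7 -445.8] [ 48.8 196.8] 12.2 21.7
   [260. 244.] 111 [ 691.7 -139.7] [ 47.6 108. ] 20.0 17.6
   [196. 239.] 31 [ 706.6 -318.5] [18.5 35.8] 33.5 22.3
   [ 91. 248.] 170 [ 766.7 -592. ] [111.9  34. ] 82.6 18.0
   [200. 285.] 125 [ 837.8 -278.1] [ 42.6 105.1] 29.1 19.7
   [ 99. 285.] 56 [ 874.1 -545.6] [13.6 74.
[... 5173 characters left out ...]
04.5] 59.7 42.3
   [332. 326.] 263 [488.1 447.5] [42.8 61.7] 88.0 41.2
   [405. 332.] 493 [300.2 437.9] [126.5  31.7] 28.1 36.7
   [221. 352.] 323 [736.4 570.8] [ 21.5 158.8] 11.8 45.3
   [358. 357.] 531 [415.8 526.4] [60.1 62.3] 5.1 39.6
60 90
   [287. 104.] 165 [ 796.7 -557.2] [183.4 104.9] 34.6 70.0
   [361. 202.] 243 [453.8  18.5] [50.5 57.8] 3.6 80.7
   [244. 300.] 932 [727.2 410.6] [132.4 132.2] 72.8 81.0
   [334. 312.] 287 [486.4 428.9] [60.8 47.6] 8.2 78.8
   [193. 360.] 1165 [806.6 589. ] [131.1 144.7] 10.5 86.0
   [167. 329.] 137 [875.1 561.7] [70.5 23.1] 85.0 86.4
145 175
   [335. 290.] 237 [487.6 422.7] [41.2 43. ] 36.7 156.1
   [436. 385.] 226 [258.6 627.2] [16.4 45.3] 0.3 167.7
```

```bash
cat > plan.py <<'E'
import numpy as np
from scipy.spatial.transform import Rotation as R
from cell import bot
def plan(*wps):
    "waypoints (x,y,z,phi_deg), tool down; prints shift/turn per call in the tool axes at call start"
    o=bot.get_obs();M=o["orientation"];p=o["tcp_pos"]
    print("t %.2f"%o["time"],"tcp",p.round(1),"phi %.1f"%np.degrees(np.arctan2(M[1,2],M[0,2])),"w %.1f"%o["gripper_width"],"F",o["contact_force"].round(1))
    for x,y,z,f in wps:
        f=np.radians(f);N=np.array([[np.sin(f),0,np.cos(f)],[-np.cos(f),0,np.sin(f)],[0,-1,0]])
        t=np.array([x,y,z],float);d=t-p
        print((x,y,z),"shift",(M.T@d/400).round(4),"turn",(R.from_matrix(M.T@N).as_rotvec()/np.pi).round(4),"dist %.0f"%np.linalg.norm(d))
        p,M=t,N
E
python3 - <<'E'
from plan import plan
plan((400,-230,300,55),(440,70,330,87),(488,370,330,87))
E
```

```text
t 0.10 tcp [ 204.3 -510.4  244.7] phi 21.8 w 85.4 F [ 0.  -1.   0.4]
(400, -230, 300) shift [-0.4691 -0.1375  0.7146] turn [-0.0002 -0.1844 -0.0004] dist 346
(440, 70, 330) shift [-0.3483 -0.075   0.6717] turn [ 0.     -0.1778  0.    ] dist 304
(488, 370, 330) shift [0.0806 0.     0.7553] turn [0. 0. 0.] dist 304
```

play_rows --commands '[[1,[-0.4,-0.12,0.6],[0,-0.18,0]],[1,[-0.4,-0.12,0.6],[0,-0.18,0]],[1,[-0.4,-0.12,0.6],[0,-0.18,0]],[1,[-0.4,-0.12,0.6],[0,-0.18,0]],[1,[-0.4,-0.12,0.6],[0,-0.18,0]]]'

```text
time: 0.72
tcp_pos: [368.6, -270.6, 293.7]
orientation: [[0.812, 0.0, 0.584], [-0.584, -0.0, 0.812], [0.0, -1.0, 0.0]]
contact_force: [-0.4, 0.5, -0.3]
gripper_width: 85.4
```

```bash
python3 - <<'E'
from plan import plan
plan((420,30,320,87),(470,270,320,87),(488,370,330,87))
E
```

```text
t 0.72 tcp [ 368.6 -270.6  293.7] phi 54.3 w 85.4 F [-0.4  0.5 -0.3]
(420, 30, 320) shift [-0.3343 -0.0657  0.6853] turn [-0.000e+00 -1.817e-01  1.000e-04] dist 306
(470, 270, 320) shift [0.0934 0.     0.6057] turn [0. 0. 0.] dist 245
(488, 370, 330) shift [ 0.0319 -0.025   0.252 ] turn [0. 0. 0.] dist 102
```

play_rows --commands '[[1,[-0.334,-0.066,0.685],[0,-0.182,0]],[1,[-0.334,-0.066,0.685],[0,-0.182,0]],[1,[-0.334,-0.066,0.685],[0,-0.182,0]],[1,[-0.334,-0.066,0.685],[0,-0.182,0]],[1,[-0.334,-0.066,0.685],[0,-0.182,0]]]'

```text
time: 1.35
tcp_pos: [419.4, 29.7, 319.9]
orientation: [[0.999, 0.0, 0.052], [-0.052, -0.0, 0.999], [0.0, -1.0, -0.0]]
contact_force: [0.9, -0.8, 0.5]
gripper_width: 85.5
```

```bash
python3 - <<'E'
from cell import bot
import cv2,numpy as np
from h import *
c=bot.camera("wrist");np.savez("pics/w1.npz",**c);cv2.imwrite("pics/w1.png",c["pixels"][:,:,::-1])
print(c["cam_to_world"].round(3))
w=cloud(c)
for lo,hi in((10,27),(34,48),(70,90)):
    print(lo,hi)
    for r in rects(w,c,lo,hi): print("  ",*r)
E
```

```text
[[ 9.99000e-01  4.90000e-02  1.60000e-02  4.23548e+02]
 [-5.20000e-02  9.55000e-01  2.91000e-01  1.03481e+02]
 [-1.00000e-03 -2.91000e-01  9.57000e-01  4.47894e+02]
 [ 0.00000e+00  0.00000e+00  0.00000e+00  1.00000e+00]]
10 27
   [306.  45.] 5196 [410.4 192.8] [ 75.1 118.4] 6.0 14.3
   [553. 150.] 4167 [703.9   8.8] [437.4 197.3] 89.9 16.7
   [621.  46.] 1350 [837.9 135.7] [173.7  39.4] 89.8 24.3
   [487.  60.] 4961 [657.3 160.4] [91.  89.2] 14.2 15.9
   [626.  90.] 851 [854.8 116.7] [148.5  15.1] 86.2 22.8
   [614. 195.] 2999 [874.7 -47.8] [287.1  50.7] 88.2 23.6
   [218. 175.] 2146 [260.4   1.3] [242.8  23.6] 89.3 14.2
   [587. 195.] 1097 [838.2 -72.2] [ 39.4 201. ] 0.5 24.2
   [454. 243.] 329 [ 642.9 -114.7] [91.8 26.3] 24.5 18.4
   [238. 278.] 35 [ 268.6 -161.1] [31.  4.] 84.4 16.4
   [316. 311.] 3439 [ 401.3 -244.2] [101.5 135.4] 16.8 14.2
   [582. 284.] 261 [ 858.9 -199.7] [ 4.  81.2] 89.2 19.3
   [547. 307.] 134 [ 818.3 -248.3] [ 8.6 59.8] 75.9 18.2
34 48
   [610.  45.] 427 [804.2 166.3] [106.3  11.8] 90.0 34.6
   [590. 137.] 388 [804.6  44.9] [ 11.8 136. ] 0.3 34.7
   [341. 145.] 659 [451.7  58.2] [35.7 37. ] 5.3 39.3
   [569. 232.] 365 [ 804.2 -101.1] [ 11.9 163.4] 0.0 34.6
   [348. 205.] 334 [459.9 -31.3] [36.  23.2] 0.3 39.4
   [557. 289.] 67 [ 804.4 -197.6] [15.6 31.5] 19.0 34.6
   [582. 291.] 38 [ 848.1 -204.5] [10.2 16.5] 89.3 34.6
   [601. 291.] 85 [ 878.6 -204.4] [10.6 41.6] 88.5 34.5
   [476. 381.] 308 [ 691.4 -391.6] [89.8 17.9] 86.0 35.7
70 90
   [345. 179.] 1409 [453.6  17.1] [50.2 50.2] 89.2 79.4
```

play_rows --commands '[[1,[0.093,0,0.605],[0,0,0]],[1,[0.093,0,0.605],[0,0,0]],[1,[0.093,0,0.605],[0,0,0]],[1,[0.093,0,0.605],[0,0,0]],[1,[0.093,0,0.605],[0,0,0]]]'

```text
time: 2.02
tcp_pos: [469.5, 270.4, 318.2]
orientation: [[0.999, -0.002, 0.048], [-0.048, -0.0, 0.999], [-0.002, -1.0, -0.0]]
contact_force: [-0.4, -1.1, -0.9]
gripper_width: 85.3
```

play_rows --commands '[[1,[0.03,-0.02,0.25],[0,0,0]],[1,[0.03,-0.02,0.25],[0,0,0]],[1,[0.03,-0.02,0.25],[0,0,0]],[1,[0.03,-0.02,0.25],[0,0,0]],[1,[0.03,-0.02,0.25],[0,0,0]]]'

```text
time: 2.65
tcp_pos: [486.8, 365.2, 328.0]
orientation: [[0.999, 0.0, 0.054], [-0.054, -0.0, 0.999], [0.0, -1.0, -0.0]]
contact_force: [-0.9, -0.5, 0.0]
gripper_width: 85.4
```

```bash
python3 - <<'E'
from cell import bot
import cv2,numpy as np
from h import *
c=bot.camera("wrist");np.savez("pics/w2.npz",**c);cv2.imwrite("pics/w2.png",c["pixels"][:,:,::-1])
w=cloud(c)
for lo,hi in((10,27),(34,48),(70,90),(145,160)):
    print(lo,hi)
    for r in rects(w,c,lo,hi): print("  ",*r)
o=bot.get_obs();print(o["tcp_pos"])
# gripper tips seen from the side cameras
for n in("scene","side"):
    c=bot.camera(n);np.savez(f"pics/{n}1.npz",**c);w=cloud(c)
    d=np.linalg.norm(w[...,:2]-o["tcp_pos"][:2],axis=-1)
    m=(d<75)&(w[...,2]>190);print(n,np.nanpercentile(w[m][:,2],[0,2,5,20]))
E
python3 -c "
import cv2,numpy as np;cv2.imwrite('pics/w12.png',np.vstack([cv2.imread('pics/w1.png')[::2,::2],cv2.imread('pics/w2.png')[::2,::2]]))"
```

```text
10 27
   [143.  14.] 644 [265.4 575.8] [30.7 41.3] 0.0 17.6
   [496.  32.] 475 [737.  531.3] [13.7 80.4] 15.9 18.4
   [275.  68.] 91 [430.8 506.7] [54.7 16.3] 40.9 18.5
   [376. 199.] 256 [574.7 302.7] [30.  29.9] 21.1 15.7
   [278. 252.] 3928 [408.6 213.1] [ 75.6 160.4] 5.8 14.8
   [518. 253.] 854 [812.7 185.7] [198.2  86.2] 59.8 18.6
   [543. 264.] 770 [865.6 157.5] [143.6  40.1] 84.2 23.7
   [527. 261.] 761 [837.5 167.7] [134.8  36.7] 89.7 24.1
   [559. 268.] 942 [889.2 149.1] [150.5  21.6] 90.0 23.9
   [438. 256.] 412 [679.1 181.3] [36.9 61. ] 14.4 20.9
   [400. 275.] 317 [618.4 152. ] [22.2 91. ] 5.5 21.2
   [310. 322.] 151 [465.1  57.2] [29.4 66.1] 37.6 18.3
   [397. 344.] 92 [618.4   8.1] [14.9 24.9] 88.4 15.0
   [489. 382.] 201 [800.5 -92.1] [ 3.1 99.6] 0.4 18.9
   [500. 389.] 59 [ 821.6 -104.5] [ 5.  51.8] 0.3 24.8
34 48
   [543.  37.] 2310 [806.1 535.4] [141.5  71.3] 5.7 43.8
   [259.  49.] 1976 [414.8 524.5] [62.3 62.7] 88.2 37.5
   [509.  77.] 41 [747.1 472.1] [28.8  3.3] 1.2 41.2
   [188. 122.] 1294 [299.9 436.2] [124.1  29.8] 28.3 34.8
   [317. 101.] 675 [487.8 451.3] [30.8 62.8] 89.5 39.4
   [448. 138.] 531 [685.1 384.2] [ 47.  138.1] 19.8 41.1
   [317. 155.] 466 [484.8 386.1] [27.5 61.6] 86.7 39.4
   [532. 248.] 497 [820.3 200.8] [167.3  85.7] 55.7 34.6
   [310. 334.] 295 [452.   60.9] [35.7 34.3] 5.4 39.3
   [496. 385.] 72 [804.3 -76.1] [10.6 60.8] 2.4 34.5
70 90
   [550.  24.] 1019 [773.9 517.8] [36.7 79.4] 62.8 82.9
   [493. 122.] 3650 [728.  404.8] [131.1 130.2] 72.3 83.6
   [320. 113.] 291 [489.8 436.9] [27.7 61.3] 81.0 77.1
   [299. 139.] 113 [464.1 407.1] [12.2 36.4] 14.9 77.1
   [332. 143.] 109 [501.6 399. ] [43.1 13.8] 43.1 77.2
145 160
   [317. 131.] 1202 [487.5 420.7] [38.9 44. ] 37.5 155.0
[486.76706282 365.27588655 328.11875096]
scene [327.17076624 357.61891291 401.06668894 480.16833061]
side [329.50382949 379.17524302 396.32116524 506.62616082]
```

View pics/w12.png

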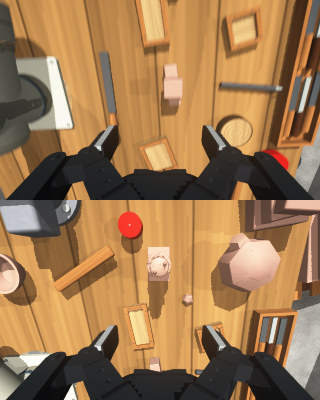

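Wrist views: top half shows the bar stack (172,85) between the boards; bottom half shows the owl stack (158,262), with the red disc (130,225) apart from it. Open fingertips lie about level with the TCP.

```bash
python3 - <<'E'
from plan import plan
plan((487.5,421.3,215,87.4),(487.5,421.3,121,87.4))
E
```

```text
t 2.80 tcp [486.8 365.6 328.1] phi 86.9 w 85.2 F [ 1.6 -0.9 -0.4]
(487.5, 421.3, 215) shift [-0.0059  0.2829  0.1392] turn [-0.0001 -0.0027  0.0002] dist 126
(487.5, 421.3, 121) shift [0.    0.235 0.   ] turn [0. 0. 0.] dist 94
```

play_rows --commands '[[1,[-0.006,0,0.139],[0,-0.003,0]],[1,[-0.006,0.14,0.139],[0,-0.003,0]],[1,[-0.006,0.283,0.139],[0,-0.003,0]],[1,[-0.006,0.283,0.139],[0,-0.003,0]],[1,[-0.006,0.283,0.139],[0,-0.003,0]]]'

```text
time: 3.42
tcp_pos: [488.3, 422.4, 217.3]
orientation: [[0.999, 0.003, 0.044], [-0.044, 0.002, 0.999], [0.003, -1.0, 0.002]]
contact_force: [-0.1, -0.0, 0.4]
gripper_width: 85.4
```

play_rows --commands '[[1,[0,0.1,0],[0,0,0]],[1,[0,0.17,0],[0,0,0]],[1,[0,0.22,0],[0,0,0]],[1,[0,0.235,0],[0,0,0]],[1,[0,0.235,0],[0,0,0]]]'

```text
time: 4.05
tcp_pos: [488.3, 422.6, 122.5]
orientation: [[0.999, 0.002, 0.043], [-0.043, 0.002, 0.999], [0.002, -1.0, 0.002]]
contact_force: [-0.9, -0.1, -0.7]
gripper_width: 85.4
```

play_rows --commands '[[-1,[0,0,0],[0,0,0]],[-1,[0,0,0],[0,0,0]],[-1,[0,0,0],[0,0,0]],[-1,[0,0,0],[0,0,0]],[-1,[0,0,0],[0,0,0]]]'

```text
time: 4.68
tcp_pos: [487.8, 422.3, 121.5]
orientation: [[0.999, 0.002, 0.043], [-0.043, 0.001, 0.999], [0.002, -1.0, 0.001]]
contact_force: [0.2, -0.2, 6.7]
gripper_width: 43.0
```

```bash
python3 - <<'E'
from plan import plan
plan((487.5,421.3,200,87.4),(550,220,230,87.4),(620,0,230,87.4),(660,-151.5,230,87.4),(660.5,-151.5,90,87.4),(660.5,-151.5,74,87.4))
E
```

```text
t 4.67 tcp [487.8 422.3 121.5] phi 87.5 w 43.0 F [ 0.2 -0.2  6.7]
(487.5, 421.3, 200) shift [-0.0002 -0.1964 -0.0024] turn [-0.0003  0.0006  0.0005] dist 79
(550, 220, 230) shift [ 0.1789 -0.075  -0.4956] turn [0. 0. 0.] dist 213
(620, 0, 230) shift [ 0.1998  0.     -0.5415] turn [0. 0. 0.] dist 231
(660, -151.5, 230) shift [ 0.1171  0.     -0.3738] turn [0. 0. 0.] dist 157
(660.5, -151.5, 90) shift [1.2e-03 3.5e-01 1.0e-04] turn [0. 0. 0.] dist 140
(660.5, -151.5, 74) shift [0.   0.04 0.  ] turn [0. 0. 0.] dist 16
```

play_rows --commands '[[-1,[0,-0.02,0],[0,0,0]],[-1,[0,-0.06,0],[0,0,0]],[-1,[0,-0.11,0],[0,0,0]],[-1,[0,-0.16,0],[0,0,0]],[-1,[0,-0.196,0],[0,0,0]]]'

```text
time: 5.3
tcp_pos: [487.4, 422.2, 200.6]
orientation: [[0.999, 0.001, 0.043], [-0.043, 0.001, 0.999], [0.001, -1.0, 0.001]]
contact_force: [-0.1, -0.7, -2.9]
gripper_width: 43.1
```

play_rows --commands '[[-1,[0.02,-0.03,-0.06],[0,0,0]],[-1,[0.06,-0.07,-0.18],[0,0,0]],[-1,[0.1,-0.075,-0.3],[0,0,0]],[-1,[0.14,-0.075,-0.41],[0,0,0]],[-1,[0.179,-0.075,-0.5],[0,0,0]]]'

```text
time: 5.92
tcp_pos: [550.4, 217.5, 229.5]
orientation: [[0.999, 0.0, 0.044], [-0.044, -0.0, 0.999], [0.0, -1.0, -0.0]]
contact_force: [-0.3, 0.2, -3.1]
gripper_width: 42.9
```

play_rows --commands '[[-1,[0.04,0,-0.12],[0,0,0]],[-1,[0.09,0,-0.25],[0,0,0]],[-1,[0.13,0,-0.37],[0,0,0]],[-1,[0.17,0,-0.46],[0,0,0]],[-1,[0.2,0,-0.54],[0,0,0]]]'

```text
time: 6.55
tcp_pos: [621.1, -1.8, 229.2]
orientation: [[0.999, -0.0, 0.044], [-0.044, 0.0, 0.999], [-0.0, -1.0, 0.0]]
contact_force: [-0.1, -0.2, -3.6]
gripper_width: 42.7
```

play_rows --commands '[[-1,[0.03,0,-0.1],[0,0,0]],[-1,[0.07,0,-0.21],[0,0,0]],[-1,[0.1,0,-0.31],[0,0,0]],[-1,[0.117,0,-0.374],[0,0,0]],[-1,[0.117,0,-0.374],[0,0,0]]]'

```text
time: 7.18
tcp_pos: [661.0, -153.2, 228.4]
orientation: [[0.999, -0.001, 0.045], [-0.045, 0.0, 0.999], [-0.001, -1.0, 0.0]]
contact_force: [-0.4, -0.0, -3.1]
gripper_width: 42.8
```

```bash
python3 - <<'E'
from cell import bot
import cv2
from h import *
from plan import plan
c=bot.camera("wrist");w=cloud(c);cv2.imwrite("pics/w3.png",c["pixels"][::2,::2,::-1])
for r in rects(w,c,26,34,(580,740,-240,-70)): print(*r)
plan((660.5,-151.5,90,87.4),(660.5,-151.5,74,87.4))
E
```

```text
[319. 173.] 5952 [ 660.5 -148. ] [ 98.1 109.5] 86.1 30.2
t 7.22 tcp [ 660.9 -151.9  228.7] phi 87.5 w 42.9 F [ 0.6  0.1 -2.4]
(660.5, -151.5, 90) shift [-0.0008  0.3466  0.0008] turn [-0.0002  0.0003 -0.0002] dist 139
(660.5, -151.5, 74) shift [0.   0.04 0.  ] turn [0. 0. 0.] dist 16
```

View pics/w3.png

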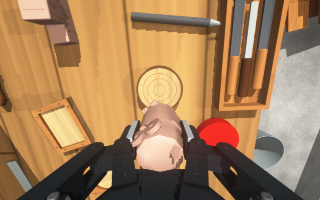

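play_rows --commands '[[-1,[0,0.1,0],[0,0,0]],[-1,[0,0.2,0],[0,0,0]],[-1,[0,0.29,0],[0,0,0]],[-1,[0,0.34,0],[0,0,0]],[-1,[0,0.36,0],[0,0,0]]]'

```text
time: 7.85
tcp_pos: [660.4, -149.9, 84.0]
orientation: [[0.999, -0.002, 0.042], [-0.042, 0.001, 0.999], [-0.002, -1.0, 0.001]]
contact_force: [-0.6, -0.1, -2.9]
gripper_width: 42.8
```

```bash
python3 - <<'E'
from plan import plan
plan((660.5,-152,74,87.4))
E
```

```text
t 7.85 tcp [ 660.4 -149.9   84. ] phi 87.6 w 42.8 F [-0.6 -0.1 -2.9]
(660.5, -152, 74) shift [ 0.0005  0.025  -0.0051] turn [-0.0003  0.0011 -0.0006] dist 10
```

play_rows --commands '[[-1,[0,0.006,-0.005],[0,0,0]],[-1,[0,0.012,-0.005],[0,0,0]],[-1,[0,0.018,-0.005],[0,0,0]],[-1,[0,0.023,-0.005],[0,0,0]],[-1,[0,0.023,-0.005],[0,0,0]]]'

```text
time: 8.48
tcp_pos: [660.8, -153.6, 75.7]
orientation: [[0.999, -0.0, 0.043], [-0.043, 0.0, 0.999], [-0.0, -1.0, 0.0]]
contact_force: [-0.2, 0.1, -3.3]
gripper_width: 42.9
```

Not touching yet; go down in small steps until the weight comes off.

play_rows --commands '[[-1,[0,0.002,0],[0,0,0]],[-1,[0,0.003,0],[0,0,0]],[-1,[0,0.004,0],[0,0,0]],[-1,[0,0.004,0],[0,0,0]],[-1,[0,0.004,0],[0,0,0]]]'

```text
time: 9.1
tcp_pos: [660.9, -153.5, 74.1]
orientation: [[0.999, 0.0, 0.043], [-0.043, 0.0, 0.999], [0.0, -1.0, 0.0]]
contact_force: [0.0, -0.4, -3.1]
gripper_width: 42.6
```

play_rows --commands '[[-1,[0,0.002,0],[0,0,0]],[-1,[0,0.003,0],[0,0,0]],[-1,[0,0.004,0],[0,0,0]],[-1,[0,0.004,0],[0,0,0]],[-1,[0,0.004,0],[0,0,0]]]'

```text
time: 9.72
tcp_pos: [661.0, -153.6, 73.5]
orientation: [[0.999, 0.001, 0.043], [-0.043, -0.0, 0.999], [0.001, -1.0, -0.0]]
contact_force: [-2.5, 0.8, 6.5]
gripper_width: 42.7
```

play_rows --commands '[[1,[0,0,0],[0,0,0]],[1,[0,0,0],[0,0,0]],[1,[0,0,0],[0,0,0]],[1,[0,0,0],[0,0,0]],[1,[0,0,0],[0,0,0]]]'

```text
time: 10.35
tcp_pos: [660.9, -153.6, 72.4]
orientation: [[0.999, -0.0, 0.043], [-0.043, 0.0, 0.999], [-0.0, -1.0, 0.0]]
contact_force: [0.1, 0.2, 0.3]
gripper_width: 85.2
```

play_rows --commands '[[1,[0,-0.05,0],[0,0,0]],[1,[0,-0.15,0],[0,0,0]],[1,[0,-0.28,0],[0,0,0]],[1,[0,-0.38,0],[0,0,0]],[1,[0,-0.38,0],[0,0,0]]]'

```text
time: 10.98
tcp_pos: [662.0, -153.9, 228.3]
orientation: [[0.999, 0.006, 0.043], [-0.043, -0.002, 0.999], [0.006, -1.0, -0.002]]
contact_force: [0.1, -0.2, 0.0]
gripper_width: 85.4
```

```bash
python3 - <<'E'
from cell import bot
from h import *
from plan import plan
c=bot.camera("wrist");w=cloud(c)
for lo,hi in((26,34),(95,112)):
  for r in rects(w,c,lo,hi,(580,740,-240,-70)): print(*r)
plan((600,80,280,87.4),(488,350,280,87.4))
E
```

```text
[316. 170.] 4665 [ 660.2 -153.5] [109.2 109.2] 84.9 30.1
[316. 196.] 1518 [ 660.6 -154.4] [38.6 43.4] 36.9 106.7
t 11.03 tcp [ 661.4 -153.7  225.9] phi 87.5 w 85.2 F [ 0.5  0.4 -0.4]
(600, 80, 280) shift [-0.1782 -0.1363  0.5769] turn [0.0003 0.0007 0.0009] dist 248
(488, 350, 280) shift [-0.3103  0.      0.6616] turn [0. 0. 0.] dist 292
```

Owl stands at (660.6,−154.4) on the slice centred (660.2,−153.5). Next the disc.

play_rows --commands '[[1,[-0.178,-0.136,0.577],[0,0,0]],[1,[-0.178,-0.136,0.577],[0,0,0]],[1,[-0.178,-0.136,0.577],[0,0,0]],[1,[-0.178,-0.136,0.577],[0,0,0]],[1,[-0.178,-0.136,0.577],[0,0,0]]]'

```text
time: 11.65
tcp_pos: [598.5, 83.9, 278.9]
orientation: [[0.999, -0.0, 0.038], [-0.038, 0.001, 0.999], [-0.0, -1.0, 0.001]]
contact_force: [0.2, -0.2, -0.9]
gripper_width: 84.9
```

play_rows --commands '[[1,[-0.31,0,0.662],[0,0,0]],[1,[-0.31,0,0.662],[0,0,0]],[1,[-0.31,0,0.662],[0,0,0]],[1,[-0.31,0,0.662],[0,0,0]],[1,[-0.31,0,0.662],[0,0,0]]]'

```text
time: 12.28
tcp_pos: [486.3, 351.5, 277.2]
orientation: [[0.999, -0.002, 0.043], [-0.043, -0.001, 0.999], [-0.002, -1.0, -0.001]]
contact_force: [0.2, 0.5, -0.1]
gripper_width: 85.1
```

play_rows --commands '[[1,[0,0,0],[0,0,0]],[1,[0,0,0],[0,0,0]],[1,[0,0,0],[0,0,0]],[1,[0,0,0],[0,0,0]],[1,[0,0,0],[0,0,0]]]'

```text
time: 12.9
tcp_pos: [487.7, 349.4, 278.9]
orientation: [[0.999, 0.0, 0.044], [-0.044, 0.0, 0.999], [0.0, -1.0, 0.0]]
contact_force: [-0.4, -0.1, 0.7]
gripper_width: 85.5
```

```bash
python3 - <<'E'
from cell import bot
from h import *
from plan import plan
c=bot.camera("wrist");w=cloud(c)
for lo,hi in((34,48),(65,90)):
  for r in rects(w,c,lo,hi,(420,560,360,480)): print(*r)
m=(w[...,2]>65)&(w[...,2]<90)&(w[...,0]>420)&(w[...,0]<560)&(w[...,1]>360)&(w[...,1]<480)
print(cv2.minEnclosingCircle(w[m][:,:2].astype(np.float32)))
plan((487.5,420.5,150,87.4),(487.5,420.5,57,87.4))
E
```

```text
[316.  85.] 784 [488.  451.2] [28.3 62. ] 87.6 39.4
[316. 148.] 654 [485.2 386.2] [27.9 61.8] 87.5 39.4
[316. 117.] 2618 [487.3 418.8] [62.4 62.8] 88.1 77.4
((487.1437072753906, 419.17730712890625), 31.725828170776367)
t 12.95 tcp [487.6 349.6 279. ] phi 87.5 w 85.3 F [-0.9 -0.1  0.5]
(487.5, 420.5, 150) shift [-0.0082  0.3224  0.1771] turn [-0.      0.0004  0.    ] dist 147
(487.5, 420.5, 57) shift [0.     0.2325 0.    ] turn [0. 0. 0.] dist 93
```

play_rows --commands '[[1,[-0.009,0.08,0.1],[0,0,0]],[1,[-0.009,0.18,0.173],[0,0,0]],[1,[-0.009,0.28,0.173],[0,0,0]],[1,[-0.009,0.322,0.173],[0,0,0]],[1,[-0.009,0.322,0.173],[0,0,0]]]'

```text
time: 13.58
tcp_pos: [486.2, 418.9, 148.8]
orientation: [[0.999, -0.002, 0.043], [-0.043, -0.002, 0.999], [-0.002, -1.0, -0.002]]
contact_force: [0.1, 0.2, 0.7]
gripper_width: 85.6
```

```bash
python3 - <<'E'
from plan import plan
plan((487.2,419,57,87.5))
E
```

```text
t 13.57 tcp [486.2 418.9 148.8] phi 87.5 w 85.6 F [0.1 0.2 0.7]
(487.2, 419, 57) shift [0.0029 0.2294 0.0007] turn [ 0.0005  0.0001 -0.0007] dist 92
```

play_rows --commands '[[1,[0.001,0.08,0],[0,0,0]],[1,[0.001,0.15,0],[0,0,0]],[1,[0.001,0.21,0],[0,0,0]],[1,[0.001,0.231,0],[0,0,0]],[1,[0.001,0.231,0],[0,0,0]]]'

```text
time: 14.2
tcp_pos: [487.5, 419.4, 58.4]
orientation: [[0.999, 0.0, 0.044], [-0.044, 0.0, 0.999], [0.0, -1.0, 0.0]]
contact_force: [0.1, -1.0, -0.3]
gripper_width: 85.7
```

play_rows --commands '[[-1,[0,0,0],[0,0,0]],[-1,[0,0,0],[0,0,0]],[-1,[0,0,0],[0,0,0]],[-1,[0,0,0],[0,0,0]],[-1,[0,0,0],[0,0,0]]]'

```text
time: 14.82
tcp_pos: [487.8, 419.7, 59.4]
orientation: [[0.999, 0.002, 0.043], [-0.043, 0.001, 0.999], [0.002, -1.0, 0.002]]
contact_force: [-0.3, -0.4, 5.5]
gripper_width: 62.5
```

```bash
python3 - <<'E'
from plan import plan
from cell import bot
c=bot.camera("wrist");import cv2;cv2.imwrite("pics/w4.png",c["pixels"][:,:,::-1])
plan((487.5,419,110,87.4),(480,200,200,87.4),(480,-30,200,87.4),(485,-250,200,87.4),(488,-418,200,87.4))
E
```

```text
t 14.88 tcp [487.8 419.8  59.5] phi 87.5 w 62.4 F [ 0.5 -1.3  5.9]
(487.5, 419, 110) shift [-0.0003 -0.1263 -0.0017] turn [-0.0005  0.0007  0.0007] dist 51
(480, 200, 200) shift [ 0.0061 -0.225  -0.5478] turn [0. 0. 0.] dist 237
(480, -30, 200) shift [ 0.0261  0.     -0.5744] turn [0. 0. 0.] dist 230
(485, -250, 200) shift [ 0.0374  0.     -0.5489] turn [0. 0. 0.] dist 220
(488, -418, 200) shift [ 0.0265  0.     -0.4192] turn [0. 0. 0.] dist 168
```

View pics/w4.png

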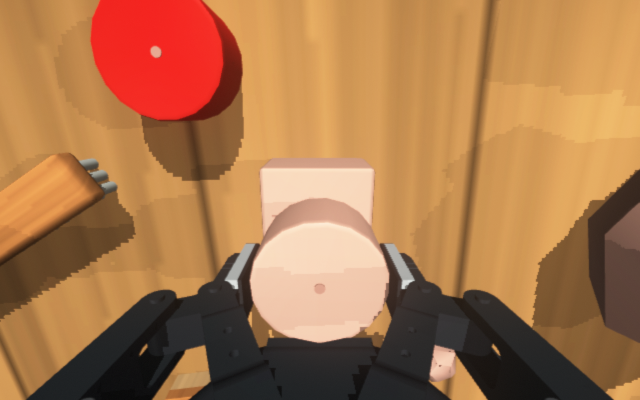

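Disc is gripped centrally between the pads (320,280), with the slab below it. Lift and carry.

play_rows --commands '[[-1,[0,-0.01,0],[0,0,0]],[-1,[0,-0.04,0],[0,0,0]],[-1,[0,-0.08,0],[0,0,0]],[-1,[0,-0.11,0],[0,0,0]],[-1,[0,-0.13,0],[0,0,0]]]'

```text
time: 15.5
tcp_pos: [487.4, 419.5, 110.9]
orientation: [[0.999, 0.001, 0.043], [-0.043, 0.001, 0.999], [0.001, -1.0, 0.001]]
contact_force: [-0.8, 0.6, -2.6]
gripper_width: 62.6
```

play_rows --commands '[[-1,[0,-0.06,-0.06],[0,0,0]],[-1,[0,-0.13,-0.18],[0,0,0]],[-1,[0,-0.19,-0.31],[0,0,0]],[-1,[0.005,-0.225,-0.43],[0,0,0]],[-1,[0.005,-0.225,-0.55],[0,0,0]]]'

```text
time: 16.12
tcp_pos: [479.9, 198.1, 201.2]
orientation: [[0.999, 0.003, 0.043], [-0.043, 0.001, 0.999], [0.003, -1.0, 0.001]]
contact_force: [-0.3, 0.2, -3.4]
gripper_width: 62.6
```

play_rows --commands '[[-1,[0.005,0,-0.12],[0,0,0]],[-1,[0.01,0,-0.24],[0,0,0]],[-1,[0.015,0,-0.36],[0,0,0]],[-1,[0.02,0,-0.47],[0,0,0]],[-1,[0.026,0,-0.574],[0,0,0]]]'

```text
time: 16.75
tcp_pos: [479.8, -31.9, 200.1]
orientation: [[0.999, 0.0, 0.044], [-0.044, -0.0, 0.999], [0.0, -1.0, -0.0]]
contact_force: [0.9, -0.8, -2.7]
gripper_width: 62.4
```

play_rows --commands '[[-1,[0.008,0,-0.12],[0,0,0]],[-1,[0.016,0,-0.24],[0,0,0]],[-1,[0.024,0,-0.36],[0,0,0]],[-1,[0.03,0,-0.47],[0,0,0]],[-1,[0.037,0,-0.55],[0,0,0]]]'

```text
time: 17.38
tcp_pos: [485.0, -252.7, 199.8]
orientation: [[0.999, -0.0, 0.044], [-0.044, -0.0, 0.999], [-0.0, -1.0, -0.0]]
contact_force: [0.3, 0.7, -2.7]
gripper_width: 62.7
```

play_rows --commands '[[-1,[0.008,0,-0.1],[0,0,0]],[-1,[0.015,0,-0.2],[0,0,0]],[-1,[0.02,0,-0.3],[0,0,0]],[-1,[0.026,0,-0.36],[0,0,0]],[-1,[0.026,0,-0.36],[0,0,0]]]'

```text
time: 18.0
tcp_pos: [489.1, -396.7, 199.1]
orientation: [[0.999, -0.001, 0.045], [-0.045, 0.0, 0.999], [-0.001, -1.0, 0.0]]
contact_force: [-0.4, 0.4, -1.7]
gripper_width: 62.7
```

```bash
python3 - <<'E'
from plan import plan
from cell import bot
from h import *
c=bot.camera("wrist");w=cloud(c);cv2.imwrite("pics/w5.png",c["pixels"][::2,::2,::-1])
for r in rects(w,c,17,27,(400,560,-500,-300)): print(*r)
for r in rects(w,c,8,27,(400,560,-500,-300)): print(*r)
plan((488,-418,60,87.4))
E
```

```text
[245.  99.] 401 [ 423.2 -301.9] [51.8 12. ] 17.0 21.5
[317. 176.] 3375 [ 486.4 -414.7] [110.3 101.5] 9.5 21.5
[246.  99.] 453 [ 423. -301.] [51.8 14. ] 16.9 21.4
[317. 180.] 5270 [ 486.4 -414.6] [110.3 101.6] 9.5 20.9
t 18.05 tcp [ 489.1 -395.5  199.3] phi 87.5 w 62.6 F [-0.9  0.4 -2.9]
(488, -418, 60) shift [-1.000e-04  3.481e-01 -5.660e-02] turn [-0.0003  0.0003 -0.0002] dist 141
```

View pics/w5.png

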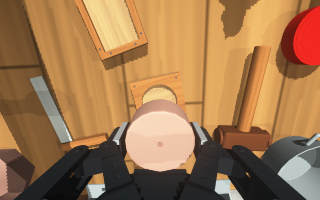

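play_rows --commands '[[-1,[-0.001,0.08,-0.057],[0,0,0]],[-1,[-0.002,0.18,-0.057],[0,0,0]],[-1,[-0.002,0.27,-0.057],[0,0,0]],[-1,[-0.002,0.335,-0.057],[0,0,0]],[-1,[-0.002,0.37,-0.057],[0,0,0]]]'

```text
time: 18.68
tcp_pos: [487.5, -416.4, 50.7]
orientation: [[0.999, -0.001, 0.042], [-0.042, 0.001, 0.999], [-0.001, -1.0, 0.001]]
contact_force: [-0.1, 0.1, -2.1]
gripper_width: 62.5
```

```bash
python3 - <<'E'
from plan import plan
plan((487.3,-418.3,33,87.5))
E
```

```text
t 18.68 tcp [ 487.5 -416.4   50.7] phi 87.6 w 62.5 F [-0.1  0.1 -2.1]
(487.3, -418.3, 33) shift [-0.0002  0.0442 -0.0047] turn [-0.0004  0.0004 -0.0004] dist 18
```

play_rows --commands '[[-1,[0,0.012,-0.003],[0,0,0]],[-1,[0,0.024,-0.003],[0,0,0]],[-1,[0,0.034,-0.003],[0,0,0]],[-1,[0,0.039,-0.003],[0,0,0]],[-1,[0,0.039,-0.003],[0,0,0]]]'

```text
time: 19.3
tcp_pos: [487.6, -419.1, 36.2]
orientation: [[0.999, 0.0, 0.043], [-0.043, -0.0, 0.999], [0.0, -1.0, -0.0]]
contact_force: [0.1, 0.1, -2.9]
gripper_width: 62.8
```

play_rows --commands '[[-1,[0,0.001,0],[0,0,0]],[-1,[0,0.002,0],[0,0,0]],[-1,[0,0.003,0],[0,0,0]],[-1,[0,0.004,0],[0,0,0]],[-1,[0,0.004,0],[0,0,0]]]'

```text
time: 19.92
tcp_pos: [487.6, -419.1, 34.4]
orientation: [[0.999, -0.0, 0.043], [-0.043, 0.0, 0.999], [-0.0, -1.0, 0.0]]
contact_force: [-0.9, 0.1, -2.3]
gripper_width: 62.6
```

play_rows --commands '[[-1,[0,0.001,0],[0,0,0]],[-1,[0,0.002,0],[0,0,0]],[-1,[0,0.003,0],[0,0,0]],[-1,[0,0.004,0],[0,0,0]],[-1,[0,0.004,0],[0,0,0]]]'

```text
time: 20.55
tcp_pos: [487.7, -419.1, 33.5]
orientation: [[0.999, 0.0, 0.043], [-0.043, -0.0, 0.999], [0.0, -1.0, -0.0]]
contact_force: [-2.4, 2.4, 5.2]
gripper_width: 62.3
```

play_rows --commands '[[1,[0,0,0],[0,0,0]],[1,[0,0,0],[0,0,0]],[1,[0,0,0],[0,0,0]],[1,[0,0,0],[0,0,0]],[1,[0,0,0],[0,0,0]]]'

```text
time: 21.18
tcp_pos: [487.7, -419.0, 32.8]
orientation: [[0.999, -0.0, 0.043], [-0.043, 0.0, 0.999], [-0.0, -1.0, 0.0]]
contact_force: [-0.8, -0.7, -0.2]
gripper_width: 85.3
```

play_rows --commands '[[1,[0,-0.05,0],[0,0,0]],[1,[0,-0.15,0],[0,0,0]],[1,[0,-0.28,0],[0,0,0]],[1,[0,-0.42,0],[0,0,0]],[1,[0,-0.5,0],[0,0,0]]]'

```text
time: 21.8
tcp_pos: [488.0, -419.4, 236.2]
orientation: [[0.999, 0.002, 0.043], [-0.043, -0.003, 0.999], [0.003, -1.0, -0.003]]
contact_force: [0.2, 0.1, -1.3]
gripper_width: 85.3
```

```bash
python3 - <<'E'
from plan import plan
from cell import bot
from h import *
c=bot.camera("wrist");w=cloud(c)
for lo,hi in((8,27),(40,60)):
  for r in rects(w,c,lo,hi,(400,560,-500,-330)): print(*r)
plan((485,-150,240,87.5),(475,130,240,87.5),(486.6,370,200,87.5),(486.6,418.8,110,87.5),(486.6,418.8,18,87.5))
E
```

```text
[318. 170.] 5481 [ 487.1 -419.2] [110.2 110.4] 9.6 21.3
[319. 180.] 2425 [ 487.8 -419.2] [62.6 62.3] 2.2 51.4
t 21.85 tcp [ 488.5 -419.9  239.7] phi 87.5 w 85.1 F [-1.7  0.7  2.9]
(485, -150, 240) shift [-0.0378 -0.0047  0.6739] turn [0.0018 0.0001 0.0017] dist 270
(475, 130, 240) shift [-0.0555  0.      0.6982] turn [0. 0. 0.] dist 280
(486.6, 370, 200) shift [0.0028 0.1    0.6007] turn [0. 0. 0.] dist 244
(486.6, 418.8, 110) shift [-0.0053  0.225   0.1219] turn [0. 0. 0.] dist 102
(486.6, 418.8, 18) shift [0.   0.23 0.  ] turn [0. 0. 0.] dist 92
```

Disc is seated, 0.7 mm off centre with its top at 52. Back for the slab.

play_rows --commands '[[1,[-0.038,-0.005,0.674],[0,0,0]],[1,[-0.038,-0.005,0.674],[0,0,0]],[1,[-0.038,-0.005,0.674],[0,0,0]],[1,[-0.038,-0.005,0.674],[0,0,0]],[1,[-0.038,-0.005,0.674],[0,0,0]]]'

```text
time: 22.48
tcp_pos: [483.6, -146.1, 235.2]
orientation: [[0.999, 0.0, 0.041], [-0.041, 0.0, 0.999], [0.0, -1.0, 0.0]]
contact_force: [0.3, -1.0, 0.2]
gripper_width: 85.8
```

play_rows --commands '[[1,[-0.056,0,0.698],[0,0,0]],[1,[-0.056,0,0.698],[0,0,0]],[1,[-0.056,0,0.698],[0,0,0]],[1,[-0.056,0,0.698],[0,0,0]],[1,[-0.056,0,0.698],[0,0,0]]]'

```text
time: 23.1
tcp_pos: [473.7, 133.1, 234.8]
orientation: [[0.999, 0.0, 0.041], [-0.041, 0.0, 0.999], [0.0, -1.0, 0.0]]
contact_force: [0.5, -0.2, -0.9]
gripper_width: 85.3
```

play_rows --commands '[[1,[0.003,0.1,0.6],[0,0,0]],[1,[0.003,0.1,0.6],[0,0,0]],[1,[0.003,0.1,0.6],[0,0,0]],[1,[0.003,0.1,0.6],[0,0,0]],[1,[0.003,0.1,0.6],[0,0,0]]]'

```text
time: 23.72
tcp_pos: [485.2, 373.4, 192.8]
orientation: [[0.999, -0.002, 0.04], [-0.04, -0.001, 0.999], [-0.002, -1.0, -0.001]]
contact_force: [-0.6, 0.6, -0.5]
gripper_width: 85.1
```

```bash
python3 - <<'E'
from plan import plan
from cell import bot
from h import *
c=bot.camera("wrist");w=cloud(c)
for r in rects(w,c,34,48,(420,560,345,480)): print(*r)
plan((486.6,418.8,110,87.5),(486.6,418.8,18,87.5))
E
```

```text
[319. 140.] 6208 [486.5 419.2] [94.6 62.2] 87.3 39.4
t 23.77 tcp [485.3 371.7 193.5] phi 87.7 w 85.3 F [-0.3  0.   0.2]
(486.6, 418.8, 110) shift [-0.0014  0.2085  0.1181] turn [ 0.0004  0.0008 -0.0005] dist 96
(486.6, 418.8, 18) shift [0.   0.23 0.  ] turn [0. 0. 0.] dist 92
```

play_rows --commands '[[1,[0,0.05,0.118],[0,0.001,0]],[1,[0,0.12,0.118],[0,0.001,0]],[1,[0,0.208,0.118],[0,0.001,0]],[1,[0,0.208,0.118],[0,0.001,0]],[1,[0,0.208,0.118],[0,0.001,0]]]'

```text
time: 24.4
tcp_pos: [488.5, 417.1, 113.3]
orientation: [[0.999, 0.001, 0.048], [-0.048, 0.001, 0.999], [0.001, -1.0, 0.001]]
contact_force: [0.1, 0.5, 0.5]
gripper_width: 85.5
```

```bash
python3 - <<'E'
from plan import plan
plan((486.5,419,18,87.4))
E
```

```text
t 24.40 tcp [488.5 417.1 113.3] phi 87.3 w 85.5 F [0.1 0.5 0.5]
(486.5, 419, 18) shift [-0.0055  0.2382  0.0044] turn [-0.0002 -0.0008  0.0004] dist 95
```

play_rows --commands '[[1,[-0.004,0.09,0.003],[0,0,0]],[1,[-0.004,0.16,0.003],[0,0,0]],[1,[-0.004,0.21,0.003],[0,0,0]],[1,[-0.004,0.236,0.003],[0,0,0]],[1,[-0.004,0.236,0.003],[0,0,0]]]'

```text
time: 25.02
tcp_pos: [486.4, 418.9, 18.0]
orientation: [[0.999, 0.001, 0.047], [-0.047, 0.0, 0.999], [0.001, -1.0, 0.0]]
contact_force: [-0.5, -0.1, -0.3]
gripper_width: 85.5
```

play_rows --commands '[[-1,[0,0,0],[0,0,0]],[-1,[0,0,0],[0,0,0]],[-1,[0,0,0],[0,0,0]],[-1,[0,0,0],[0,0,0]],[-1,[0,0,0],[0,0,0]]]'

```text
time: 25.65
tcp_pos: [486.4, 419.4, 18.8]
orientation: [[0.999, 0.002, 0.046], [-0.046, 0.001, 0.999], [0.002, -1.0, 0.001]]
contact_force: [-1.1, -0.3, 6.7]
gripper_width: 61.5
```

```bash
python3 - <<'E'
from plan import plan
plan((486,415,70,87.5),(460,200,200,87.5),(440,-10,200,95),(401.5,-205,200,106.8))
E
```

```text
t 25.65 tcp [486.4 419.4  18.8] phi 87.3 w 61.5 F [-1.1 -0.3  6.7]
(486, 415, 70) shift [-0.0003 -0.1281 -0.0108] turn [-0.0004 -0.0009  0.0005] dist 51
(460, 200, 200) shift [-0.0415 -0.325  -0.5398] turn [0. 0. 0.] dist 253
(440, -10, 200) shift [-0.0271  0.     -0.5267] turn [ 0.     -0.0417  0.    ] dist 211
(401.5, -205, 200) shift [-0.1384  0.     -0.4773] turn [ 0.     -0.0656  0.    ] dist 199
```

play_rows --commands '[[-1,[0,-0.01,0],[0,0,0]],[-1,[0,-0.03,0],[0,0,0]],[-1,[0,-0.06,0],[0,0,0]],[-1,[0,-0.1,0],[0,0,0]],[-1,[0,-0.128,0],[0,0,0]]]'

```text
time: 26.28
tcp_pos: [486.3, 419.2, 70.1]
orientation: [[0.999, 0.001, 0.046], [-0.046, 0.001, 0.999], [0.001, -1.0, 0.001]]
contact_force: [0.4, 0.3, -7.1]
gripper_width: 61.2
```

play_rows --commands '[[-1,[0,-0.07,-0.06],[0,0,0]],[-1,[-0.01,-0.16,-0.16],[0,0,0]],[-1,[-0.02,-0.25,-0.29],[0,0,0]],[-1,[-0.03,-0.325,-0.42],[0,0,0]],[-1,[-0.042,-0.325,-0.55],[0,0,0]]]'

```text
time: 26.9
tcp_pos: [459.6, 198.8, 201.7]
orientation: [[0.999, 0.006, 0.046], [-0.046, 0.001, 0.999], [0.006, -1.0, 0.001]]
contact_force: [0.8, -0.9, -7.4]
gripper_width: 60.8
```

play_rows --commands '[[-1,[-0.005,0,-0.11],[0,-0.008,0]],[-1,[-0.01,0,-0.22],[0,-0.016,0]],[-1,[-0.015,0,-0.33],[0,-0.024,0]],[-1,[-0.02,0,-0.43],[0,-0.032,0]],[-1,[-0.027,0,-0.527],[0,-0.042,0]]]'

```text
time: 27.52
tcp_pos: [438.0, -11.4, 199.4]
orientation: [[0.996, 0.001, -0.086], [0.086, -0.0, 0.996], [0.001, -1.0, -0.0]]
contact_force: [0.5, 0.0, -7.4]
gripper_width: 61.1
```

play_rows --commands '[[-1,[-0.03,0,-0.11],[0,-0.015,0]],[-1,[-0.06,0,-0.22],[0,-0.03,0]],[-1,[-0.09,0,-0.33],[0,-0.045,0]],[-1,[-0.12,0,-0.42],[0,-0.06,0]],[-1,[-0.138,0,-0.477],[0,-0.066,0]]]'

```text
time: 28.15
tcp_pos: [399.0, -206.5, 199.3]
orientation: [[0.958, 0.001, -0.288], [0.288, -0.001, 0.958], [0.001, -1.0, -0.001]]
contact_force: [1.1, -0.2, -7.5]
gripper_width: 61.2
```

```bash
python3 - <<'E'
from plan import plan
from cell import bot
from h import *
c=bot.camera("wrist");w=cloud(c);cv2.imwrite("pics/w6.png",c["pixels"][::2,::2,::-1])
for r in rects(w,c,8,27,(310,490,-340,-130)): print(*r)
plan((401.3,-244,60,106.8))
E
```

```text
[311. 162.] 1303 [ 383.5 -187.4] [100.6  14.6] 16.9 21.2
t 28.20 tcp [ 399.  -208.5  199.2] phi 106.8 w 61.1 F [ 0.8 -3.5 -7.1]
(401.3, -244, 60) shift [-0.02    0.3482 -0.0858] turn [ 0.0008 -0.0003 -0.0001] dist 144
```

View pics/w6.png

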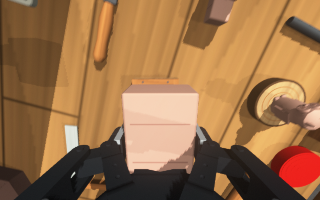

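Slab is held level and aligned with its board's edge showing at (155,82). Board centre computes to (401,−244.4).

play_rows --commands '[[-1,[-0.01,0.08,-0.05],[0,0,0]],[-1,[-0.02,0.17,-0.085],[0,0,0]],[-1,[-0.02,0.26,-0.085],[0,0,0]],[-1,[-0.02,0.33,-0.085],[0,0,0]],[-1,[-0.02,0.37,-0.085],[0,0,0]]]'

```text
time: 28.82
tcp_pos: [401.5, -239.4, 49.8]
orientation: [[0.957, -0.001, -0.288], [0.288, 0.001, 0.957], [-0.0, -1.0, 0.001]]
contact_force: [0.7, -0.1, -7.3]
gripper_width: 61.0
```

play_rows --commands '[[-1,[0,0,0],[0,0,0]],[-1,[0,0,0],[0,0,0]],[-1,[0,0.002,0],[0,0,0]],[-1,[0,0.002,0],[0,0,0]],[-1,[0,0.002,0],[0,0,0]]]'

```text
time: 29.45
tcp_pos: [401.9, -239.8, 50.0]
orientation: [[0.957, 0.0, -0.289], [0.289, -0.0, 0.957], [0.0, -1.0, -0.0]]
contact_force: [-0.4, 1.4, -7.8]
gripper_width: 61.0
```

```bash
python3 - <<'E'
from plan import plan
plan((401.1,-244.3,33,106.8))
E
```

```text
t 29.45 tcp [ 401.9 -239.8   50. ] phi 106.8 w 61.0 F [-0.4  1.4 -7.8]
(401.1, -244.3, 33) shift [-0.0052  0.0424 -0.0102] turn [ 0.0001 -0.0001  0.0001] dist 18
```

play_rows --commands '[[-1,[-0.005,0.005,-0.01],[0,0,0]],[-1,[-0.005,0.015,-0.01],[0,0,0]],[-1,[-0.005,0.025,-0.01],[0,0,0]],[-1,[-0.005,0.033,-0.01],[0,0,0]],[-1,[-0.005,0.037,-0.01],[0,0,0]]]'

```text
time: 30.08
tcp_pos: [401.0, -244.0, 34.6]
orientation: [[0.957, -0.0, -0.289], [0.289, 0.0, 0.957], [-0.0, -1.0, 0.0]]
contact_force: [-0.5, 0.3, -7.3]
gripper_width: 61.3
```

play_rows --commands '[[-1,[0,0.001,0],[0,0,0]],[-1,[0,0.002,0],[0,0,0]],[-1,[0,0.003,0],[0,0,0]],[-1,[0,0.004,0],[0,0,0]],[-1,[0,0.004,0],[0,0,0]]]'

```text
time: 30.7
tcp_pos: [401.0, -244.2, 33.3]
orientation: [[0.957, -0.0, -0.289], [0.289, 0.0, 0.957], [-0.0, -1.0, 0.0]]
contact_force: [0.1, 0.2, -7.7]
gripper_width: 60.9
```

play_rows --commands '[[-1,[0,0.001,0],[0,0,0]],[-1,[0,0.002,0],[0,0,0]],[-1,[0,0.003,0],[0,0,0]],[-1,[0,0.004,0],[0,0,0]],[-1,[0,0.004,0],[0,0,0]]]'

```text
time: 31.32
tcp_pos: [401.1, -244.2, 32.7]
orientation: [[0.957, 0.001, -0.289], [0.289, -0.001, 0.957], [0.0, -1.0, -0.001]]
contact_force: [-6.5, 2.6, 11.3]
gripper_width: 61.2
```

play_rows --commands '[[1,[0,0,0],[0,0,0]],[1,[0,0,0],[0,0,0]],[1,[0,0,0],[0,0,0]],[1,[0,0,0],[0,0,0]],[1,[0,0,0],[0,0,0]]]'

```text
time: 31.95
tcp_pos: [401.1, -244.2, 31.6]
orientation: [[0.957, -0.0, -0.289], [0.289, 0.0, 0.957], [-0.0, -1.0, 0.0]]
contact_force: [0.7, -0.7, 0.4]
gripper_width: 85.7
```

play_rows --commands '[[1,[0,-0.05,0],[0,0,0]],[1,[0,-0.15,0],[0,0,0]],[1,[0,-0.28,0],[0,0,0]],[1,[0,-0.42,0],[0,0,0]],[1,[0,-0.5,0],[0,0,0]]]'

```text
time: 32.58
tcp_pos: [401.4, -244.4, 234.5]
orientation: [[0.957, 0.002, -0.289], [0.289, -0.002, 0.957], [0.002, -1.0, -0.003]]
contact_force: [0.0, -0.3, -0.7]
gripper_width: 85.1
```

```bash
python3 - <<'E'
from plan import plan
from cell import bot
from h import *
c=bot.camera("wrist");w=cloud(c)
for lo,hi in((8,27),(40,62)):
  for r in rects(w,c,lo,hi,(310,490,-340,-130)): print(*r)
plan((453,-40,230,95.5))
E
```

```text
[318. 166.] 4313 [ 401.3 -245.1] [101.1 134. ] 17.0 21.2
[319. 179.] 4585 [ 401.3 -244. ] [62.2 94. ] 16.9 53.4
t 32.62 tcp [ 402.1 -245.1  237.5] phi 106.8 w 85.5 F [ 1.  -0.9  3.8]
(453, -40, 230) shift [0.2697 0.017  0.4542] turn [0.0018 0.0627 0.0014] dist 211
```

Slab is seated 1 mm off centre. Next, the square block.

play_rows --commands '[[1,[0.27,0.017,0.454],[0,0.063,0]],[1,[0.27,0.017,0.454],[0,0.063,0]],[1,[0.27,0.017,0.454],[0,0.063,0]],[1,[0.27,0.017,0.454],[0,0.063,0]],[1,[0.27,0.017,0.454],[0,0.063,0]]]'

```text
time: 33.25
tcp_pos: [452.1, -37.2, 224.6]
orientation: [[0.995, -0.0, -0.098], [0.098, 0.0, 0.995], [-0.0, -1.0, 0.0]]
contact_force: [-0.1, -0.2, -0.1]
gripper_width: 85.1
```

play_rows --commands '[[1,[0,0,0],[0,0,0]],[1,[0,0,0],[0,0,0]],[1,[0,0,0],[0,0,0]],[1,[0,0,0],[0,0,0]],[1,[0,0,0],[0,0,0]]]'

```text
time: 33.88
tcp_pos: [452.0, -39.4, 224.9]
orientation: [[0.996, 0.0, -0.094], [0.094, -0.0, 0.996], [0.0, -1.0, -0.0]]
contact_force: [-1.4, 0.1, -0.5]
gripper_width: 85.5
```

```bash
python3 - <<'E'
from plan import plan
from cell import bot
from h import *
c=bot.camera("wrist");w=cloud(c);cv2.imwrite("pics/w7.png",c["pixels"][::2,::2,::-1])
for lo,hi in((34,48),(70,90)):
  for r in rects(w,c,lo,hi,(400,520,-80,110)): print(*r)
plan((454,17,130,95.5),(454,17,59,95.5))
E
```

```text
[328.  88.] 1214 [452.  59.] [35.7 34.9] 5.3 39.4
[327. 173.] 806 [460.3 -27.5] [35.3 30.3] 5.6 39.3
[326. 132.] 2862 [453.6  16.9] [50.1 50.1] 88.7 79.4
t 33.92 tcp [452.  -39.3 224.9] phi 95.4 w 85.1 F [-0.2  0.1  0. ]
(454, 17, 130) shift [0.0183 0.2373 0.1396] turn [ 0.     -0.0005  0.    ] dist 110
(454, 17, 59) shift [0.     0.1775 0.    ] turn [0. 0. 0.] dist 71
```

View pics/w7.png

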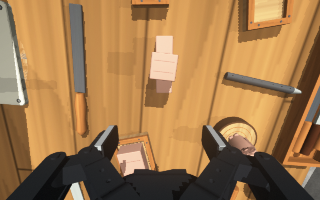

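Block top centre is near (164,66) at −1.3°, with the bar under it at 5.4°. I grip at phi 88.7.

play_rows --commands '[[1,[0.016,0.04,0.139],[0,0.037,0]],[1,[0.016,0.13,0.139],[0,0.037,0]],[1,[0.016,0.22,0.139],[0,0.037,0]],[1,[0.016,0.237,0.139],[0,0.037,0]],[1,[0.016,0.237,0.139],[0,0.037,0]]]'

```text
time: 34.55
tcp_pos: [453.4, 16.7, 130.6]
orientation: [[1.0, -0.0, 0.022], [-0.022, 0.0, 1.0], [-0.0, -1.0, 0.0]]
contact_force: [0.3, -0.4, 0.2]
gripper_width: 85.6
```

```bash
python3 - <<'E'
from plan import plan
plan((453.6,16.9,59,88.7))
E
```

```text
t 34.55 tcp [453.4  16.7 130.6] phi 88.8 w 85.6 F [ 0.3 -0.4  0.2]
(453.6, 16.9, 59) shift [0.0005 0.179  0.0005] turn [-0.      0.0004 -0.    ] dist 72
```

play_rows --commands '[[1,[0,0.06,0],[0,0,0]],[1,[0,0.12,0],[0,0,0]],[1,[0,0.16,0],[0,0,0]],[1,[0,0.179,0],[0,0,0]],[1,[0,0.179,0],[0,0,0]]]'

```text
time: 35.17
tcp_pos: [453.6, 16.7, 59.1]
orientation: [[1.0, 0.001, 0.022], [-0.022, -0.0, 1.0], [0.001, -1.0, -0.0]]
contact_force: [-0.3, 0.1, -0.5]
gripper_width: 85.6
```

play_rows --commands '[[-1,[0,0,0],[0,0,0]],[-1,[0,0,0],[0,0,0]],[-1,[0,0,0],[0,0,0]],[-1,[0,0,0],[0,0,0]],[-1,[0,0,0],[0,0,0]]]'

```text
time: 35.8
tcp_pos: [453.5, 16.8, 59.3]
orientation: [[1.0, 0.001, 0.021], [-0.021, -0.0, 1.0], [0.001, -1.0, -0.0]]
contact_force: [-0.7, 0.5, 5.8]
gripper_width: 49.6
```

play_rows --commands '[[-1,[0,-0.01,0],[0,0,0]],[-1,[0,-0.04,0],[0,0,0]],[-1,[0,-0.09,0],[0,0,0]],[-1,[0,-0.16,0],[0,0,0]],[-1,[0,-0.22,0],[0,0,0]]]'

```text
time: 36.42
tcp_pos: [453.1, 16.9, 148.2]
orientation: [[1.0, 0.001, 0.021], [-0.021, -0.0, 1.0], [0.001, -1.0, -0.0]]
contact_force: [1.8, -0.4, -1.7]
gripper_width: 49.6
```

```bash
python3 - <<'E'
from plan import plan
plan((657.3,140,160,104.2),(657.3,160.4,55,104.2))
E
```

```text
t 36.42 tcp [453.1  16.9 148.2] phi 88.8 w 49.6 F [ 1.8 -0.4 -1.7]
(657.3, 140, 160) shift [ 0.5038 -0.0293  0.3187] turn [ 0.     -0.0857  0.0002] dist 239
(657.3, 160.4, 55) shift [0.0125 0.2625 0.0494] turn [0. 0. 0.] dist 107
```

play_rows --commands '[[-1,[0.1,-0.03,0.06],[0,-0.017,0]],[-1,[0.2,-0.03,0.13],[0,-0.034,0]],[-1,[0.3,-0.03,0.19],[0,-0.051,0]],[-1,[0.41,-0.03,0.26],[0,-0.07,0]],[-1,[0.504,-0.03,0.319],[0,-0.086,0]]]'

```text
time: 37.05
tcp_pos: [658.7, 141.2, 159.0]
orientation: [[0.969, 0.0, -0.248], [0.248, 0.0, 0.969], [0.0, -1.0, -0.0]]
contact_force: [0.7, -0.6, -1.4]
gripper_width: 49.2
```

play_rows --commands '[[-1,[0,0,0.01],[0,0,0]],[-1,[0,0,0.02],[0,0,0]],[-1,[0,0,0.02],[0,0,0]],[-1,[0,0,0.02],[0,0,0]],[-1,[0,0,0.02],[0,0,0]]]'

```text
time: 37.67
tcp_pos: [655.2, 147.4, 159.0]
orientation: [[0.969, 0.001, -0.246], [0.246, 0.0, 0.969], [0.001, -1.0, -0.0]]
contact_force: [-0.0, -0.1, -2.5]
gripper_width: 49.3
```

```bash
python3 - <<'E'
from plan import plan
from cell import bot
from h import *
c=bot.camera("wrist");w=cloud(c)
for r in rects(w,c,8,27,(580,730,90,230)): print(*r)
plan((657.3,160.4,55,104.2))
E
```

```text
[325. 170.] 7162 [656.4 164.2] [89.  81.6] 14.1 14.2
t 37.73 tcp [655.3 147.5 158.9] phi 104.2 w 49.3 F [ 0.8 -0.2 -1.9]
(657.3, 160.4, 55) shift [0.0127 0.2597 0.03  ] turn [0.     0.0002 0.0001] dist 105
```

play_rows --commands '[[-1,[0.012,0.06,0.03],[0,0,0]],[-1,[0.012,0.12,0.03],[0,0,0]],[-1,[0.012,0.19,0.03],[0,0,0]],[-1,[0.012,0.24,0.03],[0,0,0]],[-1,[0.012,0.26,0.03],[0,0,0]]]'

```text
time: 38.35
tcp_pos: [656.5, 160.4, 53.3]
orientation: [[0.969, -0.002, -0.246], [0.246, -0.0, 0.969], [-0.002, -1.0, 0.0]]
contact_force: [1.1, 0.2, -1.9]
gripper_width: 49.1
```

play_rows --commands '[[-1,[0,0.01,0],[0,0,0]],[-1,[0,0.02,0],[0,0,0]],[-1,[0,0.03,0],[0,0,0]],[-1,[0,0.04,0],[0,0,0]],[-1,[0,0.045,0],[0,0,0]]]'

```text
time: 38.98
tcp_pos: [657.1, 160.7, 36.3]
orientation: [[0.969, -0.0, -0.246], [0.246, -0.0, 0.969], [-0.0, -1.0, 0.0]]
contact_force: [-0.1, -0.1, -1.9]
gripper_width: 49.3
```

```bash
python3 - <<'E'
from plan import plan
plan((657.3,160.5,33,104.2))
E
```

```text
t 38.98 tcp [657.1 160.7  36.3] phi 104.3 w 49.3 F [-0.1 -0.1 -1.9]
(657.3, 160.5, 33) shift [ 0.0004  0.0082 -0.0006] turn [-0.      0.0003 -0.    ] dist 3
```

play_rows --commands '[[-1,[0,0.001,0],[0,0,0]],[-1,[0,0.003,0],[0,0,0]],[-1,[0,0.005,0],[0,0,0]],[-1,[0,0.006,0],[0,0,0]],[-1,[0,0.006,0],[0,0,0]]]'

```text
time: 39.6
tcp_pos: [657.1, 160.7, 34.1]
orientation: [[0.969, -0.0, -0.246], [0.246, -0.0, 0.969], [-0.0, -1.0, 0.0]]
contact_force: [-0.1, -0.3, -2.2]
gripper_width: 49.3
```

play_rows --commands '[[-1,[0,0.001,0],[0,0,0]],[-1,[0,0.002,0],[0,0,0]],[-1,[0,0.003,0],[0,0,0]],[-1,[0,0.003,0],[0,0,0]],[-1,[0,0.003,0],[0,0,0]]]'

```text
time: 40.22
tcp_pos: [657.2, 160.7, 33.4]
orientation: [[0.969, 0.0, -0.246], [0.246, 0.0, 0.969], [0.0, -1.0, -0.0]]
contact_force: [-3.6, -0.7, 6.2]
gripper_width: 49.0
```

Contact, so release, lift and look.

play_rows --commands '[[1,[0,0,0],[0,0,0]],[1,[0,0,0],[0,0,0]],[1,[0,0,0],[0,0,0]],[1,[0,0,0],[0,0,0]],[1,[0,0,0],[0,0,0]]]'

```text
time: 40.85
tcp_pos: [657.1, 160.7, 32.8]
orientation: [[0.969, -0.0, -0.246], [0.246, -0.0, 0.969], [-0.0, -1.0, -0.0]]
contact_force: [0.4, 0.1, 0.5]
gripper_width: 85.3
```

play_rows --commands '[[1,[0,-0.05,0],[0,0,0]],[1,[0,-0.15,0],[0,0,0]],[1,[0,-0.28,0],[0,0,0]],[1,[0,-0.42,0],[0,0,0]],[1,[0,-0.5,0],[0,0,0]]]'

```text
time: 41.48
tcp_pos: [657.6, 160.7, 236.4]
orientation: [[0.969, 0.004, -0.246], [0.246, 0.0, 0.969], [0.004, -1.0, -0.0]]
contact_force: [1.5, 0.4, -0.9]
gripper_width: 85.4
```

```bash
python3 - <<'E'
from plan import plan
from cell import bot
from h import *
c=bot.camera("wrist");w=cloud(c)
for lo,hi in((8,27),(40,62)):
  for r in rects(w,c,lo,hi,(580,730,90,230)): print(*r)
plan((456,-30,180,95.5))
E
```

```text
[318. 171.] 3223 [657.5 160.3] [89.1 89.6] 14.3 21.2
[319. 181.] 1981 [657.2 161. ] [50.3 50.2] 14.0 53.4
t 41.52 tcp [658.2 160.8 239.9] phi 104.3 w 85.4 F [-1.5 -0.4  3.8]
(456, -30, 180) shift [-0.6086  0.1454 -0.3377] turn [0.0001 0.0487 0.0025] dist 284
```

Block is seated. Last, the bar.

play_rows --commands '[[1,[-0.608,0.145,-0.338],[0,0.049,0]],[1,[-0.608,0.145,-0.338],[0,0.049,0]],[1,[-0.608,0.145,-0.338],[0,0.049,0]],[1,[-0.608,0.145,-0.338],[0,0.049,0]],[1,[-0.608,0.145,-0.338],[0,0.049,0]]]'

```text
time: 42.15
tcp_pos: [452.3, -31.4, 174.4]
orientation: [[0.996, -0.001, -0.094], [0.094, -0.0, 0.996], [-0.001, -1.0, -0.0]]
contact_force: [0.4, 0.2, 0.4]
gripper_width: 85.4
```

play_rows --commands '[[1,[0,0,0],[0,0,0]],[1,[0,0,0],[0,0,0]],[1,[0,0,0],[0,0,0]],[1,[0,0,0],[0,0,0]],[1,[0,0,0],[0,0,0]]]'

```text
time: 42.78
tcp_pos: [455.0, -29.9, 174.8]
orientation: [[0.995, -0.0, -0.096], [0.096, 0.0, 0.995], [-0.0, -1.0, 0.0]]
contact_force: [0.3, 0.2, 0.0]
gripper_width: 85.4
```

```bash
python3 - <<'E'
from plan import plan
from cell import bot
from h import *
c=bot.camera("wrist");w=cloud(c)
for r in rects(w,c,34,48,(400,520,-80,110)): print(*r)
plan((456.1,16.9,100,95.5),(456.1,16.9,21,95.5))
E
```

```text
[325. 139.] 5203 [455.8  17.2] [ 36.  119.3] 5.6 39.4
t 42.83 tcp [454.9 -29.9 174.8] phi 95.5 w 85.7 F [0.2 0.2 0.1]
(456.1, 16.9, 100) shift [0.0142 0.1869 0.1163] turn [-0.     -0.0001 -0.0001] dist 88
(456.1, 16.9, 21) shift [0.     0.1975 0.    ] turn [0. 0. 0.] dist 79
```

play_rows --commands '[[1,[0.013,0.04,0.1],[0,0,0]],[1,[0.013,0.12,0.117],[0,0,0]],[1,[0.013,0.187,0.117],[0,0,0]],[1,[0.013,0.187,0.117],[0,0,0]],[1,[0.013,0.187,0.117],[0,0,0]]]'

```text
time: 43.45
tcp_pos: [456.0, 16.7, 100.9]
orientation: [[0.996, 0.001, -0.095], [0.095, -0.0, 0.996], [0.001, -1.0, -0.0]]
contact_force: [0.6, 0.2, 0.2]
gripper_width: 85.6
```

```bash
python3 - <<'E'
from plan import plan
plan((455.8,17.2,21,95.6))
E
```

```text
t 43.45 tcp [456.   16.7 100.9] phi 95.4 w 85.6 F [0.6 0.2 0.2]
(455.8, 17.2, 21) shift [-0.0005  0.1998  0.0013] turn [ 0.0001 -0.0009  0.0002] dist 80
```

play_rows --commands '[[1,[0,0.07,0],[0,0,0]],[1,[0,0.14,0],[0,0,0]],[1,[0,0.18,0],[0,0,0]],[1,[0,0.2,0],[0,0,0]],[1,[0,0.2,0],[0,0,0]]]'

```text
time: 44.08
tcp_pos: [455.9, 16.7, 20.6]
orientation: [[0.996, 0.001, -0.095], [0.095, -0.0, 0.996], [0.001, -1.0, -0.0]]
contact_force: [-0.8, 0.0, 0.3]
gripper_width: 85.0
```

play_rows --commands '[[-1,[0,0,0],[0,0,0]],[-1,[0,0,0],[0,0,0]],[-1,[0,0,0],[0,0,0]],[-1,[0,0,0],[0,0,0]],[-1,[0,0,0],[0,0,0]]]'

```text
time: 44.7
tcp_pos: [455.7, 16.8, 20.7]
orientation: [[0.995, 0.001, -0.095], [0.095, -0.0, 0.995], [0.001, -1.0, -0.0]]
contact_force: [-0.5, 0.3, 6.6]
gripper_width: 35.5
```

play_rows --commands '[[-1,[0,-0.01,0],[0,0,0]],[-1,[0,-0.04,0],[0,0,0]],[-1,[0,-0.09,0],[0,0,0]],[-1,[0,-0.15,0],[0,0,0]],[-1,[0,-0.2,0],[0,0,0]]]'

```text
time: 45.32
tcp_pos: [455.4, 16.8, 101.5]
orientation: [[0.995, 0.0, -0.095], [0.095, -0.0, 0.995], [0.0, -1.0, -0.0]]
contact_force: [0.5, -0.1, -3.7]
gripper_width: 35.4
```

```bash
python3 - <<'E'
from plan import plan
plan((408.8,180,170,95.9))
E
```

```text
t 45.33 tcp [455.4  16.8 101.5] phi 95.4 w 35.4 F [ 0.5 -0.1 -3.7]
(408.8, 180, 170) shift [-0.0773 -0.1712  0.4171] turn [ 0.     -0.0026  0.0001] dist 183
```

play_rows --commands '[[-1,[-0.01,-0.06,0.06],[0,0,0]],[-1,[-0.03,-0.12,0.16],[0,-0.001,0]],[-1,[-0.05,-0.17,0.26],[0,-0.002,0]],[-1,[-0.065,-0.17,0.35],[0,-0.003,0]],[-1,[-0.077,-0.17,0.417],[0,-0.003,0]]]'

```text
time: 45.95
tcp_pos: [408.3, 181.2, 169.0]
orientation: [[0.994, 0.001, -0.105], [0.105, 0.0, 0.994], [0.001, -1.0, 0.0]]
contact_force: [0.1, 0.6, -4.3]
gripper_width: 35.3
```

play_rows --commands '[[-1,[0,0,0],[0,0,0]],[-1,[0,0,0],[0,0,0]],[-1,[0,0,0],[0,0,0]],[-1,[0,0,0],[0,0,0]],[-1,[0,0,0],[0,0,0]]]'

```text
time: 46.58
tcp_pos: [409.1, 179.6, 168.1]
orientation: [[0.995, -0.0, -0.103], [0.103, -0.0, 0.995], [-0.0, -1.0, -0.0]]
contact_force: [0.4, -0.7, -4.2]
gripper_width: 35.1
```

```bash
python3 - <<'E'
from plan import plan
from cell import bot
from h import *
c=bot.camera("wrist");w=cloud(c)
for r in rects(w,c,8,27,(330,480,110,310)): print(*r)
plan((408.8,214.2,60,95.9))
E
```

```text
[322. 104.] 6105 [403.9 256.5] [75.1 71.2] 6.0 14.8
t 46.62 tcp [409.1 179.7 168. ] phi 95.9 w 35.1 F [ 0.3 -0.5 -3.3]
(408.8, 214.2, 60) shift [0.0082 0.2701 0.086 ] turn [ 0.      0.0002 -0.    ] dist 113
```

play_rows --commands '[[-1,[0.008,0.06,0.05],[0,0,0]],[-1,[0.008,0.13,0.082],[0,0,0]],[-1,[0.008,0.2,0.082],[0,0,0]],[-1,[0.008,0.25,0.082],[0,0,0]],[-1,[0.008,0.27,0.082],[0,0,0]]]'

```text
time: 47.25
tcp_pos: [408.3, 212.7, 59.1]
orientation: [[0.995, -0.002, -0.104], [0.104, -0.001, 0.995], [-0.002, -1.0, -0.0]]
contact_force: [-0.2, 0.6, -4.6]
gripper_width: 35.4
```

play_rows --commands '[[-1,[0,0.01,0],[0,0,0]],[-1,[0,0.02,0],[0,0,0]],[-1,[0,0.03,0],[0,0,0]],[-1,[0,0.04,0],[0,0,0]],[-1,[0,0.053,0],[0,0,0]]]'

```text
time: 47.88
tcp_pos: [408.9, 212.9, 38.8]
orientation: [[0.995, 0.0, -0.104], [0.104, 0.0, 0.995], [0.0, -1.0, 0.0]]
contact_force: [-0.2, -0.4, -3.8]
gripper_width: 35.4
```

```bash
python3 - <<'E'
from plan import plan
plan((408.6,212.9,34.7,95.9))
E
```

```text
t 47.88 tcp [408.9 212.9  38.8] phi 96.0 w 35.4 F [-0.2 -0.4 -3.8]
(408.6, 212.9, 34.7) shift [-0.0008  0.0102 -0.    ] turn [-0.      0.0004  0.0002] dist 4
```

play_rows --commands '[[-1,[0,0.002,0],[0,0,0]],[-1,[0,0.004,0],[0,0,0]],[-1,[0,0.006,0],[0,0,0]],[-1,[0,0.007,0],[0,0,0]],[-1,[0,0.007,0],[0,0,0]]]'

```text
time: 48.5
tcp_pos: [408.8, 212.9, 36.1]
orientation: [[0.995, 0.0, -0.104], [0.104, -0.0, 0.995], [0.0, -1.0, -0.0]]
contact_force: [-0.0, 0.5, -4.6]
gripper_width: 35.1
```

play_rows --commands '[[-1,[0,0.001,0],[0,0,0]],[-1,[0,0.002,0],[0,0,0]],[-1,[0,0.003,0],[0,0,0]],[-1,[0,0.003,0],[0,0,0]],[-1,[0,0.003,0],[0,0,0]]]'

```text
time: 49.12
tcp_pos: [408.8, 212.9, 34.9]
orientation: [[0.995, 0.0, -0.104], [0.104, 0.0, 0.995], [0.0, -1.0, 0.0]]
contact_force: [0.3, -0.8, -3.2]
gripper_width: 35.1
```

play_rows --commands '[[-1,[0,0.001,0],[0,0,0]],[-1,[0,0.002,0],[0,0,0]],[-1,[0,0.003,0],[0,0,0]],[-1,[0,0.003,0],[0,0,0]],[-1,[0,0.003,0],[0,0,0]]]'

```text
time: 49.75
tcp_pos: [408.8, 212.9, 34.7]
orientation: [[0.995, 0.001, -0.104], [0.104, 0.0, 0.995], [0.001, -1.0, 0.0]]
contact_force: [-4.4, -1.2, 12.8]
gripper_width: 35.3
```

Contact, so release, lift and check.

play_rows --commands '[[1,[0,0,0],[0,0,0]],[1,[0,0,0],[0,0,0]],[1,[0,0,0],[0,0,0]],[1,[0,0,0],[0,0,0]],[1,[0,0,0],[0,0,0]]]'

```text
time: 50.38
tcp_pos: [408.7, 212.9, 33.6]
orientation: [[0.995, -0.0, -0.104], [0.104, -0.0, 0.995], [-0.0, -1.0, -0.0]]
contact_force: [-0.2, -0.8, -0.1]
gripper_width: 85.3
```

play_rows --commands '[[1,[0,-0.05,0],[0,0,0]],[1,[0,-0.15,0],[0,0,0]],[1,[0,-0.28,0],[0,0,0]],[1,[0,-0.42,0],[0,0,0]],[1,[0,-0.5,-0.05],[0,0,0]]]'

```text
time: 51.0
tcp_pos: [411.2, 193.5, 236.4]
orientation: [[0.994, 0.003, -0.106], [0.106, 0.001, 0.994], [0.003, -1.0, 0.001]]
contact_force: [0.4, 0.3, -0.8]
gripper_width: 85.3
```

```bash
python3 - <<'E'
from cell import bot
from h import *
c=bot.camera("wrist");w=cloud(c)
for lo,hi in((8,27),(40,62)):
  for r in rects(w,c,lo,hi,(330,480,110,310)): print(*r)
c=bot.camera("scene");cv2.imwrite("pics/s9.png",c["pixels"][:,:,::-1]);w=cloud(c)
for r in rects(w,c,42,66): print(*r)
for r in rects(w,c,95,115): print(*r)
print(bot.get_obs()["tcp_pos"],bot.get_obs()["contact_force"])
E
```

```text
[318. 151.] 4710 [408.4 212.6] [ 75.2 158.5] 6.0 21.1
[319. 161.] 3501 [409.1 213.7] [ 36.1 118.7] 6.0 53.4
[242. 155.] 515 [ 404.7 -241.4] [71.9 94.6] 17.0 53.1
[388. 168.] 440 [408.9 215.2] [ 45.1 119.7] 6.3 53.0
[180. 172.] 293 [ 488.5 -418.2] [67.3 61.5] 38.0 51.2
[129. 222.] 437 [ 682.1 -514.6] [ 47.2 118.1] 84.3 45.7
[257. 229.] 71 [ 675.  -148.4] [20.5 42.6] 24.4 54.7
[368. 234.] 305 [658.3 163.1] [52.5 50.6] 14.2 53.6
[ 90. 238.] 271 [ 763.1 -580.6] [137.2  40.9] 74.0 54.2
[451. 277.] 405 [758.3 387.7] [144.3  91. ] 54.1 54.2
[101. 277.] 97 [ 858.9 -521.4] [25.2 95.1] 70.9 55.6
[510. 302.] 578 [835.9 542.7] [193.6 106.2] 47.5 48.1
[521. 131.] 30 [263.1 625.7] [44.9  8.5] 86.7 110.1
[255. 215.] 176 [ 664.1 -150.9] [39.5 42.8] 33.1 106.3
[460. 255.] 734 [733.4 406.3] [88.1 92.5] 77.3 103.0
[524. 294.] 246 [829.1 547.2] [137.   67.3] 46.0 105.4
[412.18539587 192.47490791 237.02768962] [ 0.62596572 -0.54914639 -1.14181413]
```

View pics/s9.png

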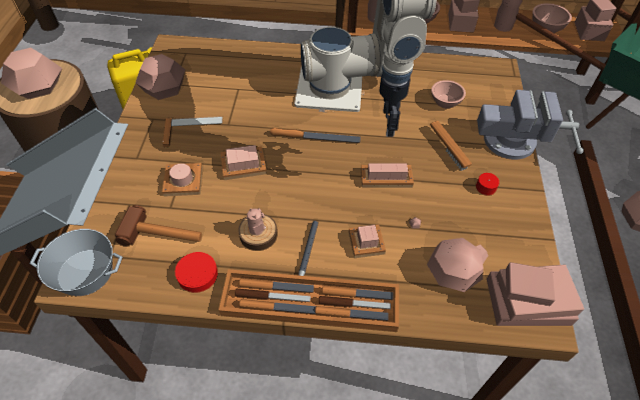

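The final scene view shows the slab (242,157), bar (388,170), disc (180,173) and block (368,235) each in its board. The owl stands on the slice (256,220), and the gripper is clear of everything. Handing in.

```bash
python3 -c "
from cell import bot
print(bot.job_done())"
```

```text
the job is handed in; nothing more can be done
None
```

I took both stacks apart and handed the job in at about 51 s of the 134 s allowed. Each stone was gripped, lowered until the wrist force showed contact, released, and checked from the wrist camera.

| Stone | Offset from its board centre | Height of top above bench |
|---|---|---|
| Disc | about 0.7 mm | 51.4 mm |
| Slab | about 1.1 mm | 53.4 mm |
| Block | about 0.8 mm | 53.4 mm |
| Bar | about 1.3 mm | 53.4 mm |
| Owl | about 1.0 mm | 106.7 mm at the crown |

- **Seating:** the heights are what they should be for stones resting on their bases. The depth readings run about 0.6 to 1.3 mm low throughout.
- **Disagreement:** my last measurements from the scene camera put the stones a few millimetres from the wrist values, up to about 5 mm. I put that down to its side walls and calibration, and trusted the close wrist views.
- **Failures:** no check failed. I did not measure tilt or speed at the end; the final picture shows every stone upright in its place and the gripper clear. Handing in gave no verdict.

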